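Load a part-sawn board on the scroll saw under its hold-down and set the speed

TASK

Get the scroll saw ready to go on with the cut: lift its sprung hold-down clear, slide the slotted plywood board along the saw table, square to the saw, until the blade stands at the bottom of its slot (do not force it against the blade), then lower the hold-down fully so that its shoes press on the board. Turn the speed knob until its pointer is at the one long mark on its scale, and leave the other things where they are.

Things in the scene. Friction and masses are not known exactly. Their poses are not given: they have to be found in the camera images.
- saw_table (a point): top of the scroll saw's aluminium table at the foot of the blade, 115 mm over the bench. x points from the operator's end to the rear of the saw (the way the board is fed), y to the left of that, z up; lengths below are in this frame. The table reaches 200 mm before and behind the blade, 125 mm to each side
- saw_nose (a point): front end of the saw's upper arm, mid-top, 18 mm before the blade, 120 mm over the table. A nose 16 mm wide, its underside 75 mm over the table, runs from here to 25 mm behind the blade; then the arm, 44 mm wide and 70 to 120 mm over the table, runs to the rear. A lever lies on top, 5 to 55 mm behind the blade, up to 130 mm over the table. Axes as saw_table
- blade: upright saw blade, 4 x 3 mm, standing from the table up to the nose; origin on its axis at table height. It is delicate: pushing on it with 15 N or more spoils it
- holddown (a joint): angle (rad) of the hold-down, a U-shaped steel bail astride the nose, pivoted 90 mm behind the blade and 45 mm over the table, axis along the saw's y. 0 = fully down, 0.9 = fully up. Its stiff pivot stays where it is left: moving it takes 3 N at the bar, and 5 N over the last 0.12 rad when the board lies under its shoes and bends their springs
- holddown_bar (a point): middle of the hold-down's cross bar, by which it is moved: steel, 10 mm thick, 64 mm long along the saw's y, a 6 mm wire from each end to the pivot, 206 mm away. Fully down, it lies 115 mm before the blade and 65 mm over the table; it swings about the pivot, to 22 mm before the blade and 218 mm over the table when fully up
- shoes: the hold-down's two round-bottomed steel shoes, on leaf springs from its bail; with it down they touch the bare table 10 to 31 mm to either side of the blade and 12 mm before it; on the 12 mm board they press with about 3.5 N. This frame's origin is the root of the springs, 30 mm from the bail's pivot towards the bar
- board: loose plywood board 130 mm long (x), 120 mm wide (y), 12 mm thick, about 0.12 kg, lying flat on the saw table before the blade; origin at the centre of its underside. A slot 14 mm wide and 40 mm deep is sawn into the middle of its front (+x) edge, along its x. It is too wide to grasp: push it by its edges
- board_slot (a point): middle of the bottom of that slot, half-way through the board's thickness, 25 mm from the board's centre along +x; same axes as the board
- speed (a joint): angle (rad) of the speed knob: 0 at the slow end of its scale, growing clockwise seen from above to 4.71. The pointer is at the long mark, in mid scale and pointing straight to the rear of the saw, at 2.356. It stays where it is left
- speed_grip (a point): on the axis of the speed knob, half-way up its grip: a bar 36 mm long, 11 mm thick, 20 mm tall on a disc 38 mm wide and 6 mm high. x points along the bar to its pointer end (white line). It sits 160 mm behind the blade on a control plate (140 x 80 mm) on top of the saw's upper arm, 17 mm over the plate's top, which is 130 mm over the table
- glue: bystander: white glue bottle, 60 mm in diameter, 190 mm tall, standing on the bench before the saw table; origin at the centre of its foot
- jar: bystander: glass jar, 64 mm in diameter, 80 mm tall, standing on the bench; origin at the centre of its foot
- hammer: bystander: hammer, 260 mm long, lying on the bench beside the saw; origin under the middle of its length, x towards its head
- cork_block: bystander: cork sanding block 90 x 45 x 28 mm lying on the rear of the saw table; origin at the centre of its underside
Mind the look-alikes: they are no part of the job. Several things have the shape of the board; the one meant has the colours described above.

How it is judged:
By the outcome, as a careful person would: the job done as asked, in the order asked, and still so for the second after the job is handed in, with the robot touching nothing.
It also fails if it takes over 72 s, if anything falls off the work surface, if the arm or the gripper's body presses on something with over 40 N, if the wrist force passes 120 N, or if a joint passes its speed limit or range.

ROBOT

A 6-joint arm with a two-finger parallel gripper is mounted at the origin on the work surface. World frame = base frame: x ahead of the robot, y to its left, z up, the work surface at z = 0. Lengths are in mm, angles in rad, forces in N, time in s.
With the tool pointing down it reaches from about 275 to 1000 mm from the base axis. Payload 8.4 kg.
Tool frame: the origin (TCP) lies midway between the tips of the shut fingers; the grasp point (between the pads) lies 19 mm behind it; z points along the fingers, y is the line along which they close (so a half turn about z gives the same grasp; the last joint's range is limited). The gripper opens to 85 mm and grips with 20 to 120 N. Pads are 22 mm wide; open, the fingers measure 114 mm over their backs; the gripper's body (76 mm by 85 mm) begins 54 mm behind the grasp point. The pads swing forward as they close: fully open they stand 13 mm farther back than shut.
Start: joints at [1.295, 0.353, 1.633, -0, 1.155, -0.002], TCP at [168.993, 601.722, 231.281] pointing down, gripper open.
Joint ranges: [-2.63, 2.63], [-0.92, 2.1], [0.06, 2.66], [-1.3, 4.44], [0, 2.69], [-3.02, 3.02]. Speed limits (rad/s): [2.22, 2.22, 2.79, 3.14, 3.14, 3.14].

INTERFACE

Orientations are given as [roll, pitch, yaw] about the fixed x, y, z axes, in that order (R = Rz(yaw) Ry(pitch) Rx(roll)).
In Python, from rig import r gives the robot as it stands.
- The arm moves only by the tool servo_tool, never from a script. Its argument "deltas" is a list of rows, each an object of numbers: "x", "y", "z": the shift along the world's x, y, z in mm; "rx", "ry", "rz": the turn, a rotation vector about the world's x, y, z in rad; "gripper": the gripper's target within -1 to 1 (fully open at 1, half-way at 0, shut at -1). A call has 1 to 10 rows; each row is the pose to reach, as a shift and turn from the pose commanded when the call began; what a row does not reach only later rows make up. A row lasts 1/10 s, in which the tool goes at most 50 mm and 8.59 degrees, less where a joint would pass 70% of its speed; a pose out of reach is approached as far as the arm can. A call with a gripper value outside its range is refused whole. The fingers move at their own pace and stop on an object; "newtons" is the grip in N (left out, the last holds). Time passes only in rows, so rows that repeat a pose let the fingers close. It gives the time, the measured TCP pose, the force, the opening and the grip force at its end, in the units of the state.
- r.sense(): the state, without advancing time (a new reading comes with each control period).
- r.grab_frame(name): name is "side" or "top"; returns the picture (400x640x3 uint8, blue, green, red); there is no depth.
- r.camera_params(name): a dict with "mtx" (3x3 intrinsics, pixels), "D" ([k1, k2, p1, p2, k3] as OpenCV has them; the pictures are not rectified), "eye" and "orientation" of the camera in the world. Camera axes: x right, y down, z forward; pixel columns grow to the right and rows downward; lengths in mm; the calibration is good to about 2 mm. A picture is of the moment at which its call begins. camera_params takes no time and is no camera call.
- r.sign_off(): hands the job in; it is judged then, once.
Trained networks look in the newest picture that a camera, given by its name, has taken for a name from the list of things; names that differ only in an ending like _2 or _b are one class to them, and where a whole thing is asked for, a point or a joint stands for the part that bears it (a point fixed in the world has none). Each returns a list of dicts, best first, with "conf" (0 to 1); they miss things now and then, are a little off and sometimes report something else, mostly with a low value. They report only what shows in the picture. A call takes as long as a camera call. They do not tell look-alikes from the thing itself.
- r.recognise(name, camera): "box" ([left, top, width, height] in pixels, round what is visible of it).
The state is a dict: "clock": time; "qpos": joint angles; "qvel": joint speeds; "joint_efforts": joint torques, N m; "eef_pos": TCP position; "tcp_rot": TCP orientation; "contact_force": force on the tool from outside, world axes, zero at the start; "wrist_torque": the same for the moment, N m; "opening": opening from 0.0 (shut) to 1.0 (fully open); "grasp_force": force on a finger pad.
Only numpy, scipy, OpenCV 4.12 (cv2) and the standard library are available. Lean on these libraries where they do the work, as an engineer would, in place of code of your own. Each camera call takes 0.05 s, during which the arm holds its last target. There are 200 camera calls.

## Working session

There is one attempt and no reset: what is moved stays moved. The work goes in short steps, Python scripts to look and compute and a tool call to move; the robot and the scene stay as the last step left them, time stands still between calls to the robot, and variables do not carry over. Pictures are saved under pics/ and viewed, at most 10 in all, crops included, and the job is handed in when it is done.

Besides the shell and the picture viewer there is one more tool, called after "Request:" as name([rows], argument=value, ...), one row to a line, values as JSON. servo_tool: Moves the arm, as the interface text tells. Its arguments: {"type":"object","properties":{"deltas":{"type":"array","items":{"type":"object","properties":{"x":{"type":"number"},"y":{"type":"number"},"z":{"type":"number"},"rx":{"type":"number"},"ry":{"type":"number"},"rz":{"type":"number"},"gripper":{"type":"number"}}}},"newtons":{"type":"number"}},"required":["deltas"]}

```bash
ls; mkdir -p pics; python3 - <<'E'
from rig import r
import cv2
for c in("side","top"):
    cv2.imwrite(f"pics/{c}0.png",r.grab_frame(c))
    p=r.camera_params(c);print(c,p)
    for n in("saw_table","blade","holddown","board","speed","speed_grip","glue","jar","hammer","cork_block","shoes"):
        try:print(n,[(d["box"],round(d["conf"],2)) for d in r.recognise(n,c)][:4])
        except Exception as e:print(n,e)
print(r.sense())
E
```

```text
pics
side {'mtx': array([[440.60260973,   0.        , 320.31040946],
       [  0.        , 440.60260973, 199.18881252],
       [  0.        ,   0.        ,   1.        ]]), 'D': array([-0.11916077,  0.        ,  0.        ,  0.        ,  0.        ]), 'eye': array([309.55618553, 649.85311366, 656.3947919 ]), 'orientation': array([-2.18739602,  0.02454176, -2.83869837])}
saw_table [([62.4, 175.4, 328.8, 223.7], 0.71)]
blade []
holddown [([275.9, 180.4, 57.9, 91.1], 0.67), ([62.0, 176.8, 328.9, 221.8], 0.59)]
board [([297.4, 185.6, 74.7, 45.8], 0.84), ([368.3, 314.6, 82.2, 79.4], 0.65), ([409.2, 194.3, 67.9, 44.8], 0.6), ([293.3, 157.7, 44.9, 24.8], 0.56)]
speed [([226.4, 226.3, 23.3, 28.1], 0.56)]
speed_grip [([226.1, 226.2, 22.3, 26.6], 0.87)]
glue [([361.7, 129.6, 27.0, 73.1], 0.79), ([223.5, 225.3, 24.1, 29.7], 0.21)]
jar []
hammer [([157.2, 218.2, 90.7, 69.5], 0.56)]
cork_block [([277.9, 286.8, 47.9, 58.4], 0.83), ([362.6, 129.9, 27.4, 73.9], 0.64)]
shoes [([304.3, 239.4, 8.8, 4.8], 0.39), ([277.1, 182.7, 61.2, 88.7], 0.33)]
top {'mtx': array([[395.62555238,   0.        , 328.6151
[... 914 characters left out ...]
], 0.48)]
{'clock': 1.2, 'qpos': array([ 1.29461581e+00,  3.52987763e-01,  1.63340455e+00, -3.18916228e-05,
        1.15521126e+00, -2.37082812e-03]), 'qvel': array([-0.000709  ,  0.00084539, -0.00183301,  0.00055075, -0.00050591,
       -0.00218708]), 'joint_efforts': array([-1.37810101e-03, -6.05167294e+01, -3.42446244e+01, -8.81128472e-05,
        1.35465754e-03, -1.43692478e-05]), 'eef_pos': array([168.99183441, 601.71617297, 231.28666394]), 'tcp_rot': array([-3.14158166e+00,  2.91509054e-05,  2.86779584e+00]), 'contact_force': array([-0.45691497,  0.31284599, -0.27517713]), 'wrist_torque': array([ 0.00308568,  0.02617656, -0.01689504]), 'grasp_force': 0.0, 'opening': 1.0004724048786977}
```

View pics/side0.png

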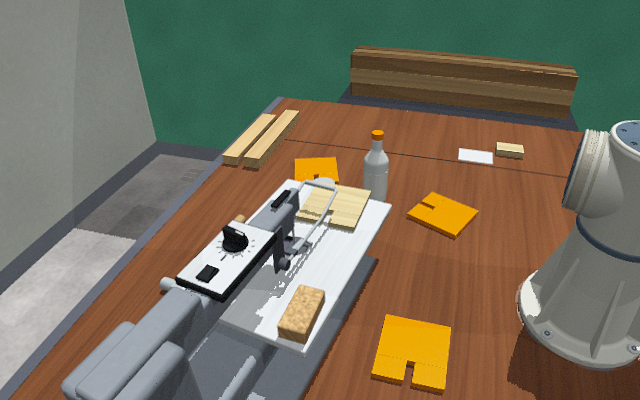

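View pics/top0.png

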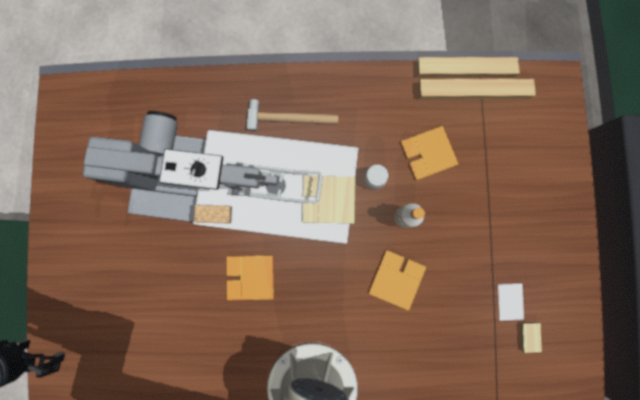

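The pale plywood board on the table is the one meant, at top pixel about (330,200). The look-alikes are three orange slotted boards, at top pixels (250,278), (398,280) and (430,153). I'll check this choice in a close crop and fit the table frame.

```bash
cat > h.py <<'E'
import numpy as np, cv2
from scipy.spatial.transform import Rotation as Ro
from scipy.optimize import least_squares
from rig import r
class Cam:
    def __init__(s,n):
        p=r.camera_params(n); s.K=np.array(p["mtx"]);s.D=np.array(p["D"]);s.e=np.array(p["eye"]);s.R=Ro.from_euler("xyz",p["orientation"]).as_matrix()
    def proj(s,P):
        P=np.atleast_2d(np.asarray(P,float)); rv=cv2.Rodrigues(s.R.T)[0]
        return cv2.projectPoints(P,rv,-s.R.T@s.e,s.K,s.D)[0][:,0]
    def ray(s,uv):
        u=cv2.undistortPoints(np.asarray(uv,float).reshape(-1,1,2),s.K,s.D)[:,0]
        return np.c_[u,np.ones(len(u))]@s.R.T
    def at(s,uv,z):
        d=s.ray(uv); return s.e+d*((z-s.e[2])/d[:,2])[:,None]
E
python3 - <<'E'
from h import *
a=cv2.imread("pics/top0.png");b=cv2.imread("pics/side0.png")
c1=cv2.resize(a[125:245,190:360],None,fx=4.6,fy=4.6,interpolation=cv2.INTER_CUBIC)
cv2.imwrite("pics/c1.png",c1)
c2=cv2.resize(b[165:305,220:400],None,fx=4.2,fy=4.2,interpolation=cv2.INTER_CUBIC)
cv2.imwrite("pics/c2.png",c2)
T=Cam("top");S=Cam("side")
print(T.at([(208,131),(358,148),(347,242),(194,222)],115).round(0))
print(S.at([(391,206)],115).round(0))
print(T.proj([r.sense()["eef_pos"]]))
E
```

```text
[[ 702.  256.  115.]
 [ 646. -139.  115.]
 [ 404. -103.  115.]
 [ 462.  290.  115.]]
[[401. -91. 115.]]
[[ 48.60977329 347.82418247]]
```

View pics/c1.png

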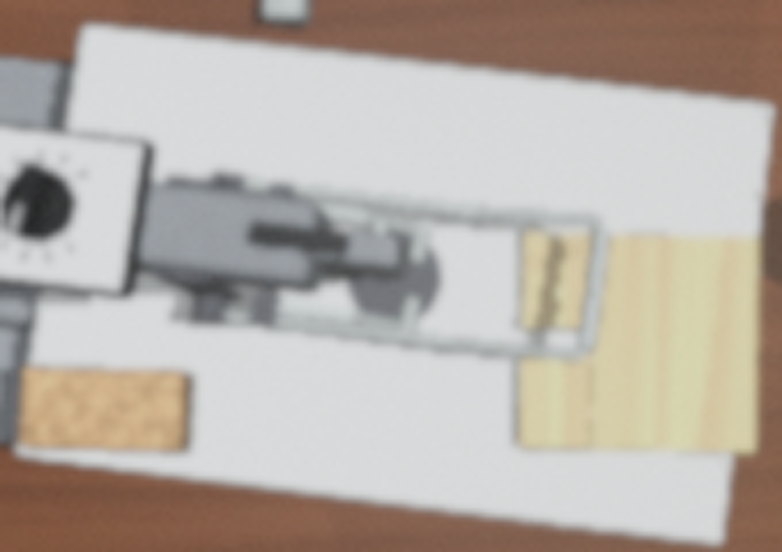

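View pics/c2.png

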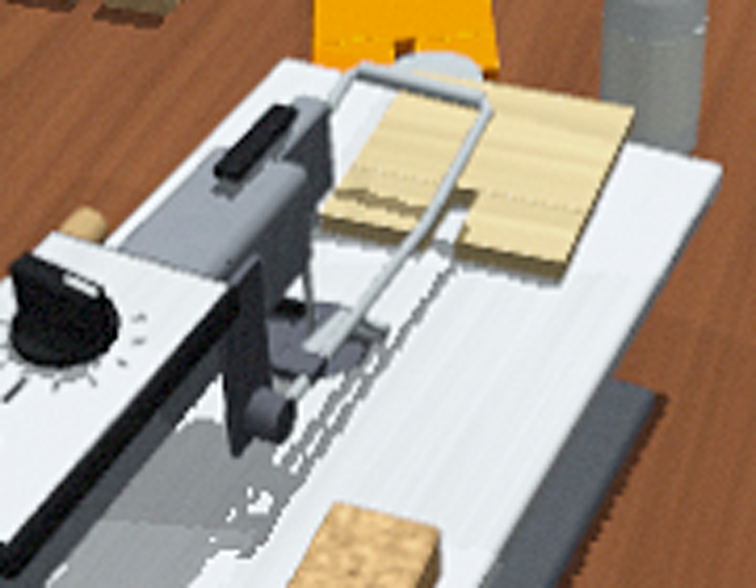

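The crops confirm the pale plywood board, turned about 8° relative to the saw with its slot edge toward the blade. The pointer's white line faces rear-left. I'll fit the poses by edge alignment in both cameras.

```bash
cat >> h.py <<'E'
C={n:Cam(n) for n in("top","side")}
def tf(p,P):
    P=np.asarray(P,float);c,s=np.cos(p[2]),np.sin(p[2])
    return np.c_[p[0]+c*P[:,0]-s*P[:,1],p[1]+s*P[:,0]+c*P[:,1],P[:,2]]
def fit(gray,segs,p0,win=6,it=6,min_g=12):
    """gray:{cam:img}; segs: list of (cam,A,B) in the body's frame, z world. fits x,y,yaw"""
    p=np.array(p0,float)
    for k in range(it):
        w=max(2.5,win*0.7**k); obs=[]
        for cam,A,B in segs:
            t=np.linspace(.06,.94,40)[:,None]; L=np.array(A)*(1-t)+np.array(B)*t
            uv=C[cam].proj(tf(p,L)); d=uv[-1]-uv[0]; n=np.array([-d[1],d[0]])/np.hypot(*d)
            o=np.arange(-w,w+.01,.25)
            q=uv[:,None]+o[None,:,None]*n
            I=cv2.remap(gray[cam],q[...,0].astype(np.float32),q[...,1].astype(np.float32),cv2.INTER_LINEAR)
            g=np.abs(np.gradient(cv2.GaussianBlur(I,(5,1),0).astype(float),axis=1)*4)
            j=g.argmax(1)
            for i in range(len(t)):
                if g[i,j[i]]>min_g and 0<j[i]<len(o)-1: obs.append((cam,L[i],uv[i]+o[j[i]]*n,n))
        def res(x):
            out=[]
            for cam in C:
                O=[z for z in obs if z[0]==cam]
                if O:
                    pr=C[cam].proj(tf(x,np.array([z[1] for z in O])))
                    out.append(((pr-[z[2] for z in O])*[z[3] for z in O]).sum(1))
            return np.concatenate(out)
        s=least_squares(res,p,loss="soft_l1",f_scale=.4,x_scale=[1,1,.01]); p=s.x
    return p,len(obs),np.median(np.abs(res(p)))
def rect(cam,x0,x1,y0,y1,z,sides="fblr"):
    d={"f":((x0,y0,z),(x0,y1,z)),"b":((x1,y0,z),(x1,y1,z)),"l":((x0,y1,z),(x1,y1,z)),"r":((x0,y0,z),(x1,y0,z))}
    return [(cam,)+d[k] for k in sides]
def rel(s,b):
    c,n=np.cos(s[2]),np.sin(s[2]);d=np.array(b[:2])-s[:2]
    return np.array([c*d[0]+n*d[1],-n*d[0]+c*d[1],b[2]-s[2]])
E
python3 - <<'E'
from h import *
g={n:cv2.imread(f"pics/{n}0.png").astype(np.float32)[...,1] for n in C}
b={n:cv2.imread(f"pics/{n}0.png").astype(np.float32)[...,0] for n in C}
T0=(553,76,1.427)
for cams in(("top",),("side",),("top","side")):
    seg=[]
    if "top" in cams: seg+=rect("top",-200,200,-125,125,115,"frl")
    if "side" in cams: seg+=rect("side",-200,200,-125,125,115,"fl")
    st=fit(g,seg,T0); print(cams,"saw",st)
    # board guess from top crop: corners c1 (518,232),(757,235),(757,450),(518,450)
    q=np.array([(518,232),(757,235),(757,450),(518,450)])/4.6+[190,125]
    W=C["top"].at(q,127); 
    if cams==("top",): print(W.round(0))
    B0=(W[:,0].mean(),W[:,1].mean(),np.pi/2)
    seg=[]
    if "top" in cams: seg+=rect("top",-65,65,-60,60,127,"flr")+[("top",(65,12,127),(65,60,127))]
    if "side" in cams: seg+=rect("side",-65,65,-60,60,127,"fl")+[("side",(65,12,127),(65,60,127))]
    bt=fit(b,seg,B0);print("board",bt,"rel",rel(st[0],bt[0]))
s=st[0]
for n in C:
    print(n,"blade",C[n].proj(tf(s,[(0,0,115),(0,0,190),(160,0,262),(-18,0,235),(-115,0,180),(-22,0,333)])).round(1).tolist())
E
```

```text
('top',) saw (array([552.94822796,  75.4822471 ,   1.42772465]), 118, np.float64(0.27151868403479285))
[[ 575.    6.  127.]
 [ 571. -127.  127.]
 [ 451. -123.  127.]
 [ 454.    8.  127.]]
board (array([513.18113709, -57.28107191,   1.50409553]), 153, np.float64(0.5086211354732358)) rel [-1.37076989e+02  2.04308435e+01  7.63708823e-02]
('side',) saw (array([553.4106344 ,  83.83353143,   1.42602595]), 67, np.float64(0.23385026514960772))
board (array([510.71733867, -55.65307983,   1.54399186]), 120, np.float64(0.2506426903259791)) rel [-1.44186607e+02  2.21236178e+01  1.17965908e-01]
('top', 'side') saw (array([552.73063751,  77.05640678,   1.42656821]), 183, np.float64(0.2701906482954455))
board (array([512.39109809, -56.50569677,   1.52210792]), 273, np.float64(0.5044063418255142)) rel [-1.37973293e+02  2.07240044e+01  9.55397127e-02]
top blade [[275.6, 185.4], [271.3, 181.4], [196.2, 168.5], [276.2, 179.6], [319.1, 187.7], [271.7, 173.0]]
side blade [[294.6, 244.7], [292.0, 212.5], [234.6, 234.4], [295.4, 186.1], [320.4, 184.3], [293.2, 134.3]]
```

Request:
servo_tool([
  {"x": 20,"y": -30,"z": 40,"rz": 0.05},
  {"x": 231,"y": -402,"z": 140,"rz": 0.13,"gripper": 1},
  {"x": 231,"y": -402,"z": 140,"rz": 0.13},
  {"x": 231,"y": -402,"z": 140,"rz": 0.13},
  {"x": 231,"y": -402,"z": 140,"rz": 0.13},
  {"x": 231,"y": -402,"z": 140,"rz": 0.13},
  {"x": 231,"y": -402,"z": 140,"rz": 0.13},
  {"x": 231,"y": -402,"z": 140,"rz": 0.13},
  {"x": 231,"y": -402,"z": 140,"rz": 0.13},
  {"x": 231,"y": -402,"z": 140,"rz": 0.13},
])

```text
invalid input
```

Request:
servo_tool([
  {"x": 20,"y": -30,"z": 40,"rx": 0,"ry": 0,"rz": 0.05,"gripper": 1},
  {"x": 45,"y": -75,"z": 60,"rx": 0,"ry": 0,"rz": 0.13,"gripper": 1},
], newtons=40)

```text
clock: 1.4
eef_pos: [210.1, 534.8, 289.3]
tcp_rot: [3.14, 0.0, 3.002]
contact_force: [0.3, 0.1, 0.6]
opening: 1.001
grasp_force: 0.0
```

Request:
servo_tool([
  {"x": 26,"y": -41,"z": 10,"rx": 0,"ry": 0,"rz": 0,"gripper": 1},
  {"x": 52,"y": -82,"z": 20,"rx": 0,"ry": 0,"rz": 0,"gripper": 1},
  {"x": 78,"y": -123,"z": 30,"rx": 0,"ry": 0,"rz": 0,"gripper": 1},
  {"x": 104,"y": -164,"z": 40,"rx": 0,"ry": 0,"rz": 0,"gripper": 1},
  {"x": 130,"y": -205,"z": 50,"rx": 0,"ry": 0,"rz": 0,"gripper": 1},
  {"x": 156,"y": -246,"z": 60,"rx": 0,"ry": 0,"rz": 0,"gripper": 1},
  {"x": 182,"y": -287,"z": 65,"rx": 0,"ry": 0,"rz": 0,"gripper": 1},
  {"x": 208,"y": -328,"z": 70,"rx": 0,"ry": 0,"rz": 0,"gripper": 1},
  {"x": 234,"y": -369,"z": 70,"rx": 0,"ry": 0,"rz": 0,"gripper": 1},
  {"x": 260,"y": -410,"z": 70,"rx": 0,"ry": 0,"rz": 0,"gripper": 1},
])

```text
clock: 2.4
eef_pos: [470.9, 121.8, 358.5]
tcp_rot: [3.141, 0.001, 2.998]
contact_force: [1.0, -0.2, 0.0]
opening: 1.003
grasp_force: 0.0
```

Request:
servo_tool([
  {"x": 16,"y": -40,"z": 0,"rx": 0,"ry": 0,"rz": 0,"gripper": 1},
  {"x": 32,"y": -80,"z": -10,"rx": 0,"ry": 0,"rz": 0,"gripper": 1},
  {"x": 48,"y": -120,"z": -30,"rx": 0,"ry": 0,"rz": 0,"gripper": 1},
  {"x": 62,"y": -154,"z": -60,"rx": 0,"ry": 0,"rz": 0,"gripper": 1},
  {"x": 62,"y": -154,"z": -60,"rx": 0,"ry": 0,"rz": 0,"gripper": 1},
  {"x": 62,"y": -154,"z": -60,"rx": 0,"ry": 0,"rz": 0,"gripper": 1},
])

```text
clock: 3.0
eef_pos: [531.7, -30.9, 297.3]
tcp_rot: [3.141, -0.002, 2.996]
contact_force: [0.6, 0.8, -0.3]
opening: 1.002
grasp_force: 0.0
```

```bash
python3 - <<'E'
from h import *
s=r.sense();print(s["eef_pos"],s["tcp_rot"],s["qpos"].round(2))
print(rel(np.array([552.9,76.5,1.427]),(*s["eef_pos"][:2],0)))
f=r.grab_frame("side")
cv2.imwrite("pics/s1.png",cv2.resize(f[60:300,190:490],None,fx=2.6,fy=2.4))
E
```

```text
[531.74679638 -30.85016106 297.28182246] [ 3.14139750e+00 -1.77913882e-03  2.99576953e+00] [-0.06  0.15  1.75  0.    1.24 -1.49]
[-109.27349316    5.55146787   -1.427     ]
```

View pics/s1.png

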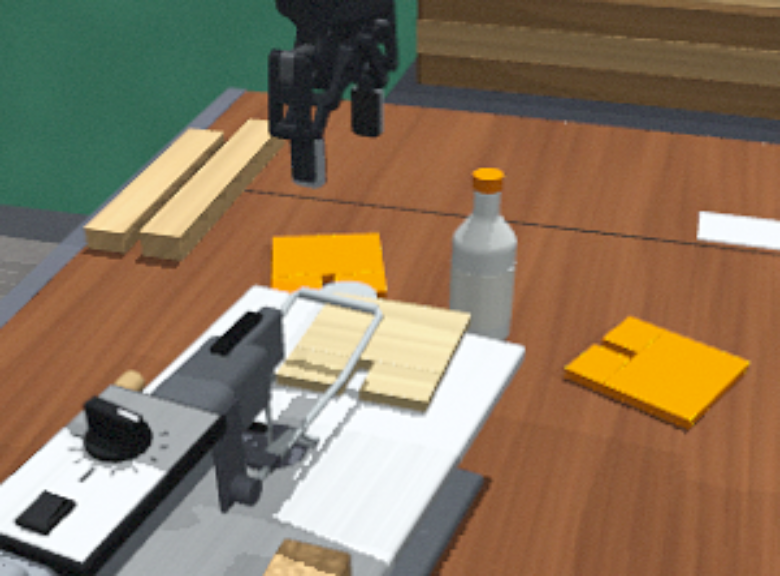

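Request:
servo_tool([
  {"x": 5,"y": -6,"z": -45,"rx": 0,"ry": 0,"rz": 0,"gripper": 1},
  {"x": 5,"y": -6,"z": -90,"rx": 0,"ry": 0,"rz": 0,"gripper": 1},
  {"x": 5,"y": -6,"z": -120,"rx": 0,"ry": 0,"rz": 0,"gripper": 1},
  {"x": 5,"y": -6,"z": -136,"rx": 0,"ry": 0,"rz": 0,"gripper": 1},
  {"x": 5,"y": -6,"z": -136,"rx": 0,"ry": 0,"rz": 0,"gripper": 1},
  {"x": 5,"y": -6,"z": -136,"rx": 0,"ry": 0,"rz": 0,"gripper": -1},
  {"x": 5,"y": -6,"z": -136,"rx": 0,"ry": 0,"rz": 0,"gripper": -1},
  {"x": 5,"y": -6,"z": -136,"rx": 0,"ry": 0,"rz": 0,"gripper": -1},
  {"x": 5,"y": -6,"z": -136,"rx": 0,"ry": 0,"rz": 0,"gripper": -1},
  {"x": 5,"y": -6,"z": -136,"rx": 0,"ry": 0,"rz": 0,"gripper": -1},
], newtons=20)

```text
clock: 4.05
eef_pos: [537.3, -36.3, 162.5]
tcp_rot: [3.141, 0.001, 2.998]
contact_force: [-0.6, 4.4, 0.9]
opening: 0.146
grasp_force: 4.2
```

Request:
servo_tool([
  {"x": 0,"y": 0,"z": 0,"rx": 0,"ry": 0,"rz": 0,"gripper": -1},
  {"x": 0,"y": 0,"z": 0,"rx": 0,"ry": 0,"rz": 0,"gripper": -1},
  {"x": 0,"y": 0,"z": 0,"rx": 0,"ry": 0,"rz": 0,"gripper": -1},
], newtons=20)

```text
clock: 4.35
eef_pos: [537.6, -35.0, 162.5]
tcp_rot: [3.139, 0.001, 2.997]
contact_force: [0.7, 8.9, 2.4]
opening: 0.104
grasp_force: 22.6
```

Request:
servo_tool([
  {"x": 0,"y": 1,"z": 9,"rx": 0,"ry": 0,"rz": 0,"gripper": -1},
  {"x": 0.4,"y": 2.6,"z": 18.4,"rx": 0,"ry": 0,"rz": 0,"gripper": -1},
  {"x": 0.7,"y": 4.5,"z": 27.5,"rx": 0,"ry": 0,"rz": 0,"gripper": -1},
  {"x": 1,"y": 6.8,"z": 36.4,"rx": 0,"ry": 0,"rz": 0,"gripper": -1},
  {"x": 1.4,"y": 9.6,"z": 45.3,"rx": 0,"ry": 0,"rz": 0,"gripper": -1},
  {"x": 1.8,"y": 12.7,"z": 54,"rx": 0,"ry": 0,"rz": 0,"gripper": -1},
  {"x": 2.9,"y": 20,"z": 71,"rx": 0,"ry": 0,"rz": 0,"gripper": -1},
  {"x": 4.2,"y": 28.8,"z": 87.2,"rx": 0,"ry": 0,"rz": 0,"gripper": -1},
  {"x": 4.2,"y": 28.8,"z": 87.2,"rx": 0,"ry": 0,"rz": 0,"gripper": -1},
], newtons=20)

```text
clock: 5.25
eef_pos: [541.6, -6.4, 250.6]
tcp_rot: [3.14, 0.001, 2.998]
contact_force: [-1.2, 2.0, 1.2]
opening: 0.106
grasp_force: 21.8
```

Request:
servo_tool([
  {"x": 0.7,"y": 5,"z": 8,"rx": 0,"ry": 0,"rz": 0,"gripper": -1},
  {"x": 1.5,"y": 10.2,"z": 15.4,"rx": 0,"ry": 0,"rz": 0,"gripper": -1},
  {"x": 3.2,"y": 21.8,"z": 29.8,"rx": 0,"ry": 0,"rz": 0,"gripper": -1},
  {"x": 5,"y": 34.5,"z": 43,"rx": 0,"ry": 0,"rz": 0,"gripper": -1},
  {"x": 7,"y": 48.5,"z": 55.1,"rx": 0,"ry": 0,"rz": 0,"gripper": -1},
  {"x": 8.8,"y": 61.2,"z": 64.6,"rx": 0,"ry": 0,"rz": 0,"gripper": -1},
  {"x": 8.8,"y": 61.2,"z": 64.6,"rx": 0,"ry": 0,"rz": 0,"gripper": -1},
  {"x": 8.8,"y": 61.2,"z": 64.6,"rx": 0,"ry": 0,"rz": 0,"gripper": -1},
], newtons=20)

```text
clock: 6.05
eef_pos: [550.4, 53.3, 316.1]
tcp_rot: [-3.14, 0.002, 2.998]
contact_force: [-2.6, -4.3, 11.6]
opening: 0.105
grasp_force: 22.0
```

Request:
servo_tool([
  {"x": 0,"y": 0,"z": 0,"rx": 0,"ry": 0,"rz": 0,"gripper": 0.2},
  {"x": 0,"y": 0,"z": 0,"rx": 0,"ry": 0,"rz": 0,"gripper": 0.2},
  {"x": 0,"y": 0,"z": 0,"rx": 0,"ry": 0,"rz": 0,"gripper": 0.2},
  {"x": 0,"y": 0,"z": 10,"rx": 0,"ry": 0,"rz": 0,"gripper": 0.2},
  {"x": 0,"y": 0,"z": 40,"rx": 0,"ry": 0,"rz": 0,"gripper": 0.2},
  {"x": 0,"y": 0,"z": 80,"rx": 0,"ry": 0,"rz": 0,"gripper": 0.2},
  {"x": -10,"y": -40,"z": 90,"rx": 0,"ry": 0,"rz": 0,"gripper": -1},
  {"x": -20,"y": -80,"z": 90,"rx": 0,"ry": 0,"rz": 0,"gripper": -1},
  {"x": -50,"y": -120,"z": 90,"rx": 0,"ry": 0,"rz": 0,"gripper": -1},
  {"x": -85,"y": -150,"z": 90,"rx": 0,"ry": 0,"rz": 0,"gripper": -1},
])

```text
clock: 7.05
eef_pos: [464.5, -98.0, 404.1]
tcp_rot: [-3.141, 0.0, 2.998]
contact_force: [-0.5, -1.2, 0.8]
opening: -0.001
grasp_force: 0.0
```

```bash
python3 - <<'E'
from h import *
s=r.sense();print(s["eef_pos"],s["tcp_rot"],s["opening"])
for n in C: cv2.imwrite(f"pics/{n}2.png",r.grab_frame(n))
a=cv2.imread("pics/top2.png");b=cv2.imread("pics/side2.png")
cv2.imwrite("pics/m2.png",np.hstack([cv2.resize(a[125:255,220:380],(400,325),interpolation=2),cv2.resize(b[100:300,220:420],(400,325),interpolation=2)]))
E
```

```text
[464.47536393 -98.00709971 404.13790483] [-3.14108218e+00  2.49032889e-04  2.99770291e+00] -0.0007860802672261416
```

View pics/m2.png

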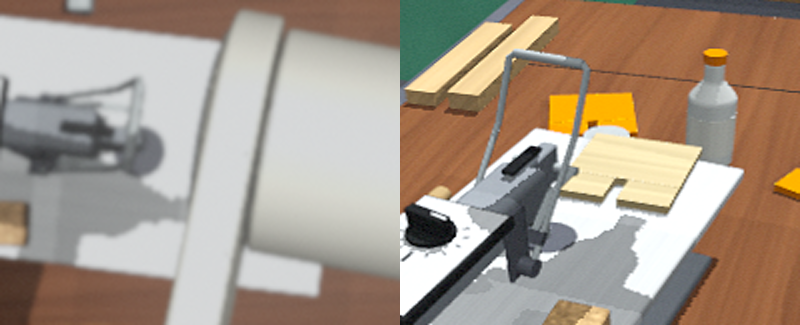

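```bash
cat >> h.py <<'E'
def bsegs(cam,z=127):
    return rect(cam,-65,65,-60,60,z,"flr")+[(cam,(65,9,z),(65,58,z)),(cam,(65,-58,z),(65,-9,z)),(cam,(25,7,z),(65,7,z)),(cam,(25,-7,z),(65,-7,z))]
E
python3 - <<'E'
from h import *
b={"side":cv2.imread("pics/side2.png").astype(np.float32)[...,0],"top":cv2.imread("pics/top0.png").astype(np.float32)[...,0]}
g={"side":cv2.imread("pics/side0.png").astype(np.float32)[...,1],"top":cv2.imread("pics/top0.png").astype(np.float32)[...,1]}
for side in("l","f","fl"): print(side,fit(g,rect("side",-200,200,-125,125,115,side)+rect("top",-200,200,-125,125,115,"frl")*(side!="fl"),(553,77,1.427)))
B=fit(b,bsegs("side"),(512,-57,1.52));print(B)
Bt=fit(b,rect("top",-65,65,-60,60,127,"flr")+[("top",(65,12,127),(65,58,127))],(512,-57,1.52),win=4);print(Bt)
for S in((553,77,1.427),(553,78.5,1.427)): print(rel(np.array(S),B[0]),rel(np.array(S),Bt[0]))
im=cv2.imread("pics/side2.png")
for c,A,D in bsegs("side"):
    q=C["side"].proj(tf(B[0],[A,D]));cv2.line(im,*[tuple((k*1).astype(int)) for k in q],(255,0,0),1)
S=(553,78,1.427)
for P in ((0,0,115),(0,0,190)): cv2.circle(im,tuple(C["side"].proj(tf(S,[P]))[0].astype(int)),1,(0,0,255),-1)
q=C["side"].proj(tf(S,[(-200,125,115),(-200,-125,115)]));cv2.line(im,*[tuple(k.astype(int)) for k in q],(0,0,255),1)
cv2.imwrite("pics/o2.png",cv2.resize(im[150:290,250:410],None,fx=4.2,fy=4.2,interpolation=0))
E
```

```text
l (array([552.50783892,  75.3992215 ,   1.42689054]), 158, np.float64(0.25283023131518856))
f (array([553.19241573,  76.96788195,   1.42679159]), 143, np.float64(0.2684162222963552))
fl (array([553.38629518,  83.64831798,   1.42632091]), 68, np.float64(0.2424320762642975))
(array([512.75544369, -56.0361365 ,   1.53149835]), 277, np.float64(0.254976243970468))
(array([513.21023345, -57.2271445 ,   1.50521196]), 153, np.float64(0.5265834457354364))
[-1.37430182e+02  2.07649476e+01  1.04498353e-01] [-1.38543726e+02  2.01441787e+01  7.82119565e-02]
[-1.38914701e+02  2.05499957e+01  1.04498353e-01] [-1.40028244e+02  1.99292267e+01  7.82119565e-02]
```

View pics/o2.png

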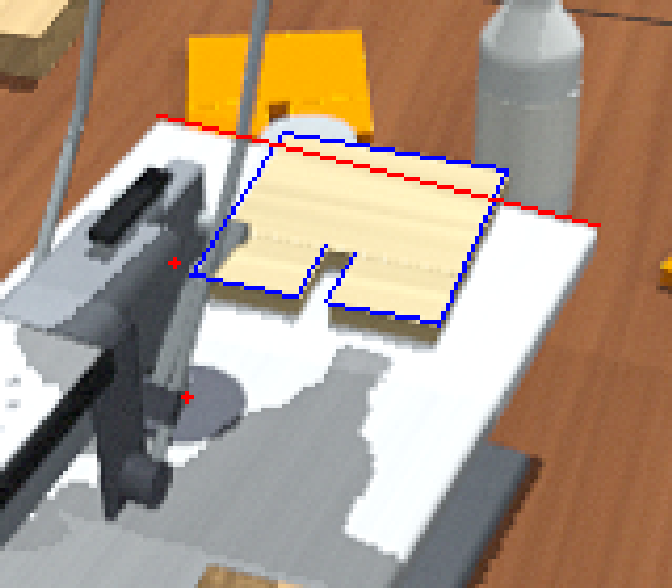

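Request:
servo_tool([
  {"x": -30,"y": 30,"z": -30,"rx": 0,"ry": 0,"rz": 0,"gripper": 1},
  {"x": -45,"y": 55,"z": -60,"rx": 0,"ry": 0,"rz": 0,"gripper": 1},
  {"x": -45,"y": 55,"z": -105,"rx": 0,"ry": 0,"rz": 0,"gripper": 1},
  {"x": -45,"y": 55,"z": -150,"rx": 0,"ry": 0,"rz": 0,"gripper": 1},
  {"x": -45,"y": 55,"z": -195,"rx": 0,"ry": 0,"rz": 0,"gripper": 1},
  {"x": -45,"y": 55,"z": -240,"rx": 0,"ry": 0,"rz": 0,"gripper": 1},
  {"x": -45,"y": 55,"z": -270,"rx": 0,"ry": 0,"rz": 0,"gripper": 1},
  {"x": -45,"y": 55,"z": -285,"rx": 0,"ry": 0,"rz": 0,"gripper": 1},
  {"x": -45,"y": 55,"z": -285,"rx": 0,"ry": 0,"rz": 0,"gripper": 1},
])

```text
clock: 8.05
eef_pos: [419.1, -40.8, 117.1]
tcp_rot: [3.142, -0.004, 2.998]
contact_force: [-0.5, 0.3, 0.8]
opening: 1.002
grasp_force: 0.0
```

```bash
python3 - <<'E'
from h import *
s=r.sense();print(s["eef_pos"],s["tcp_rot"],s["opening"],s["contact_force"])
S=np.array((553,77.5,1.427))
print("tool rel",rel(S,(*s["eef_pos"][:2],0)))
T=C["top"]
for n,u,z in(("glue",(408,214),95),("gluecap",(417.5,212.5),180),("jar",(377,177),60)): print(n,rel(S,(*T.at([u],z)[0][:2],0)).round(0),T.at([u],z)[0].round(0))
E
```

```text
[419.14989159 -40.83169235 117.1473449 ] [ 3.1415716 -0.0038781  2.9978661] 1.0017731202778906 [-0.49254781  0.27337621  0.79135431]
tool rel [-136.29129639  115.51157285   -1.427     ]
glue [-351.   31.   -1.] [ 472. -266.   95.]
gluecap [-358.   31.   -1.] [ 471. -272.  180.]
jar [-263.  -62.   -1.] [ 577. -192.   60.]
```

Request:
servo_tool([
  {"x": 0,"y": -1,"z": -6,"rx": 0,"ry": 0,"rz": 0,"gripper": 1},
  {"x": 0,"y": -2,"z": -11,"rx": 0,"ry": 0,"rz": 0,"gripper": 1},
  {"x": 6,"y": -3,"z": -11,"rx": 0,"ry": 0,"rz": 0,"gripper": 1},
  {"x": 12,"y": -4,"z": -11,"rx": 0,"ry": 0,"rz": 0,"gripper": 1},
  {"x": 18,"y": -4.8,"z": -11,"rx": 0,"ry": 0,"rz": 0,"gripper": 1},
  {"x": 24,"y": -5.6,"z": -11,"rx": 0,"ry": 0,"rz": 0,"gripper": 1},
  {"x": 30,"y": -6.5,"z": -11,"rx": 0,"ry": 0,"rz": 0,"gripper": 1},
])

```text
clock: 8.75
eef_pos: [450.6, -47.8, 107.8]
tcp_rot: [3.142, -0.0, 2.998]
contact_force: [-1.1, 2.0, 0.4]
opening: 1.0
grasp_force: 0.5
```

Request:
servo_tool([
  {"x": 4,"y": -0.6,"z": 0,"rx": 0,"ry": 0,"rz": 0,"gripper": 1},
  {"x": 8,"y": -1.2,"z": 0,"rx": 0,"ry": 0,"rz": 0,"gripper": 1},
  {"x": 12,"y": -1.7,"z": 0,"rx": 0,"ry": 0,"rz": 0,"gripper": 1},
  {"x": 14,"y": -2,"z": 0,"rx": 0,"ry": 0,"rz": 0,"gripper": 1},
  {"x": 14,"y": -2,"z": 0,"rx": 0,"ry": 0,"rz": 0,"gripper": 1},
])

```text
clock: 9.25
eef_pos: [464.6, -49.9, 107.7]
tcp_rot: [-3.142, 0.001, 2.998]
contact_force: [-0.6, 0.0, -0.2]
opening: 0.996
grasp_force: 0.0
```

```bash
cat > look.py <<'E'
from h import *
import sys
S=np.array((553,77.5,1.427))
s=r.sense();print(s["eef_pos"],s["contact_force"],"tool rel",rel(S,(*s["eef_pos"][:2],0)))
f=r.grab_frame("side");x0=[float(v) for v in sys.argv[2:5]]
G=tf(S,[(x0[0],x0[1],0)])[0]
B=fit({"side":f[...,0].astype(np.float32)},bsegs("side"),(G[0],G[1],S[2]+x0[2]),win=10);print(B,"board rel",rel(S,B[0]))
for c,A,D in bsegs("side"):
    q=C["side"].proj(tf(B[0],[A,D]));cv2.line(f,*[tuple(k.round().astype(int)) for k in q],(255,0,0),1)
cv2.imwrite(sys.argv[1],cv2.resize(f[130:290,240:420],None,fx=4,fy=3.7,interpolation=0))
E
python3 look.py pics/o3.png -138 0 0
```

```text
[464.55839633 -49.88350844 107.71204814] [-0.55323889  0.00171037 -0.18642659] tool rel [-138.74259267   69.2745874    -1.427     ]
(array([529.80968428, -64.87952471,   1.2962662 ]), 234, np.float64(1.2719563249525807)) board rel [-1.44233243e+02  2.54780239e+00 -1.30733799e-01]
```

View pics/o3.png

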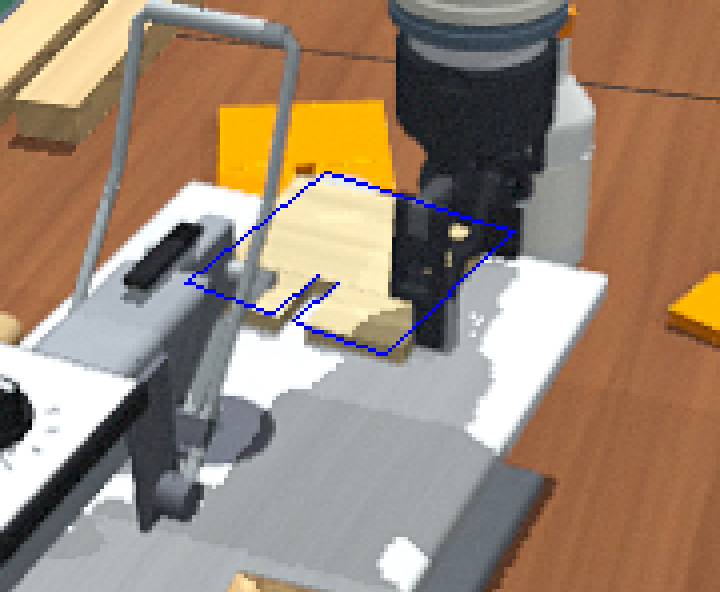

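Request:
servo_tool([
  {"x": -20,"y": 3,"z": 0,"rx": 0,"ry": 0,"rz": 0,"gripper": 1},
  {"x": -25,"y": 3,"z": 40,"rx": 0,"ry": 0,"rz": 0,"gripper": 1},
  {"x": -25,"y": 3,"z": 90,"rx": 0,"ry": 0,"rz": 0,"gripper": 1},
  {"x": -25,"y": 0,"z": 135,"rx": 0,"ry": 0,"rz": -0.14,"gripper": 1},
  {"x": -25,"y": -25,"z": 150,"rx": 0,"ry": 0,"rz": -0.28,"gripper": 1},
  {"x": -10,"y": -60,"z": 150,"rx": 0,"ry": 0,"rz": -0.42,"gripper": 1},
  {"x": 20,"y": -90,"z": 150,"rx": 0,"ry": 0,"rz": -0.56,"gripper": 1},
  {"x": 45,"y": -102,"z": 150,"rx": 0,"ry": 0,"rz": -0.7,"gripper": 1},
  {"x": 55,"y": -104,"z": 150,"rx": 0,"ry": 0,"rz": -0.84,"gripper": 1},
  {"x": 55,"y": -104,"z": 150,"rx": 0,"ry": 0,"rz": -0.98,"gripper": 1},
])

```text
clock: 10.3
eef_pos: [520.4, -154.6, 257.4]
tcp_rot: [3.141, 0.0, 2.011]
contact_force: [0.4, -0.2, -0.5]
opening: 1.003
grasp_force: 0.0
```

Request:
servo_tool([
  {"x": 0,"y": 0,"z": 0,"rx": 0,"ry": 0,"rz": -0.14,"gripper": 1},
  {"x": 0,"y": 0,"z": 0,"rx": 0,"ry": 0,"rz": -0.28,"gripper": 1},
  {"x": 0,"y": 0,"z": 0,"rx": 0,"ry": 0,"rz": -0.42,"gripper": 1},
  {"x": 0,"y": 0,"z": 0,"rx": 0,"ry": 0,"rz": -0.56,"gripper": 1},
  {"x": 0,"y": 0,"z": 0,"rx": 0,"ry": 0,"rz": -0.59,"gripper": 1},
  {"x": 0,"y": 0,"z": 0,"rx": 0,"ry": 0,"rz": -0.59,"gripper": 1},
])

```text
clock: 10.9
eef_pos: [519.0, -153.8, 257.7]
tcp_rot: [3.141, 0.0, 1.43]
contact_force: [0.4, 0.1, -0.3]
opening: 1.003
grasp_force: 0.0
```

```bash
python3 look.py pics/o4.png -139 0 0; python3 -c "
from h import *;print(r.sense()['tcp_rot'],r.sense()['qpos'])"
```

```text
[ 519.04492796 -153.79839537  257.69360496] [ 0.40605016  0.12343541 -0.27889531] tool rel [-233.77699563    0.45926855   -1.427     ]
(array([530.89065981, -63.70007889,   1.46386499]), 255, np.float64(0.7333445461254497)) board rel [-1.42911065e+02  1.64699959e+00  3.68649897e-02]
[3.14151020e+00 5.54575557e-05 1.43108560e+00] [-2.90797900e-01  1.97206308e-01  1.78361112e+00 -4.62500059e-05
  1.16068536e+00 -1.51068733e-01]
```

View pics/o4.png

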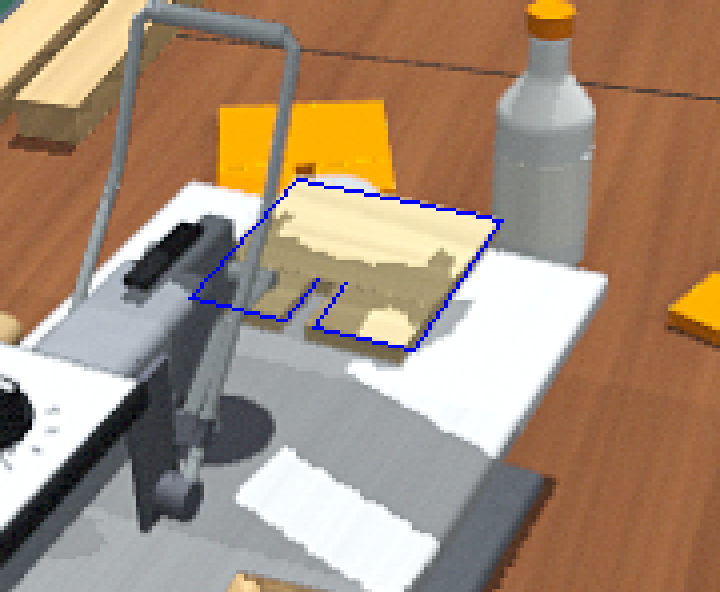

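Request:
servo_tool([
  {"x": 0,"y": 0,"z": -50,"rx": 0,"ry": 0,"rz": 0,"gripper": 1},
  {"x": 0,"y": 0,"z": -100,"rx": 0,"ry": 0,"rz": 0,"gripper": 1},
  {"x": 0,"y": 0,"z": -135,"rx": 0,"ry": 0,"rz": 0,"gripper": 1},
  {"x": 0,"y": 0,"z": -150,"rx": 0,"ry": 0,"rz": 0,"gripper": 1},
  {"x": 1,"y": 8,"z": -150,"rx": 0,"ry": 0,"rz": 0,"gripper": 1},
  {"x": 2.3,"y": 16,"z": -150,"rx": 0,"ry": 0,"rz": 0,"gripper": 1},
  {"x": 3.5,"y": 24,"z": -150,"rx": 0,"ry": 0,"rz": 0,"gripper": 1},
  {"x": 4.6,"y": 32,"z": -150,"rx": 0,"ry": 0,"rz": 0,"gripper": 1},
  {"x": 5.8,"y": 40,"z": -150,"rx": 0,"ry": 0,"rz": 0,"gripper": 1},
])

```text
clock: 11.85
eef_pos: [525.8, -113.2, 108.9]
tcp_rot: [3.139, 0.0, 1.429]
contact_force: [-1.0, -1.5, 1.6]
opening: 1.003
grasp_force: 1.0
```

Request:
servo_tool([
  {"x": 1.2,"y": 8,"z": 0,"rx": 0,"ry": 0,"rz": 0,"gripper": 1},
  {"x": 2.3,"y": 16,"z": 0,"rx": 0,"ry": 0,"rz": 0,"gripper": 1},
  {"x": 3.3,"y": 23,"z": 0,"rx": 0,"ry": 0,"rz": 0,"gripper": 1},
  {"x": 4.2,"y": 29,"z": 0,"rx": 0,"ry": 0,"rz": 0,"gripper": 1},
  {"x": 5,"y": 35,"z": 0,"rx": 0,"ry": 0,"rz": 0,"gripper": 1},
  {"x": 5.6,"y": 39,"z": 0,"rx": 0,"ry": 0,"rz": 0,"gripper": 1},
  {"x": 5.8,"y": 40,"z": 0,"rx": 0,"ry": 0,"rz": 0,"gripper": 1},
  {"x": 5.8,"y": 40,"z": 0,"rx": 0,"ry": 0,"rz": 0,"gripper": 1},
])

```text
clock: 12.65
eef_pos: [530.6, -73.5, 107.6]
tcp_rot: [-3.141, -0.0, 1.428]
contact_force: [0.3, -0.3, -0.6]
opening: 0.999
grasp_force: 0.0
```

```bash
python3 look.py pics/o5.png -76 1 0
```

```text
[530.58144816 -73.54133911 107.56069627] [ 0.28598907 -0.29935947 -0.5513413 ] tool rel [-152.69506542    0.54275467   -1.427     ]
(array([539.0656202 ,  10.22659779,   1.40312741]), 224, np.float64(1.0852077924315766)) board rel [-6.85758954e+01  4.15019972e+00 -2.38725944e-02]
```

View pics/o5.png

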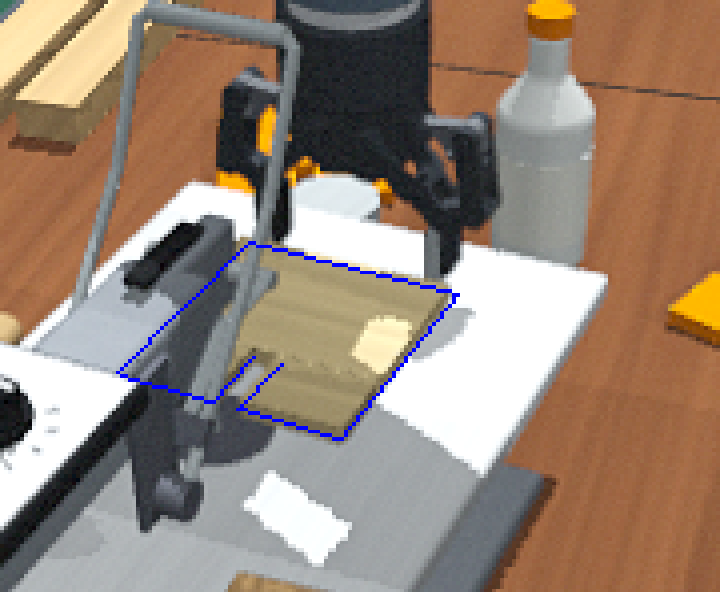

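```bash
python3 - <<'E'
s=open("look.py").read()
s=s.replace('{"side":f[...,0].astype(np.float32)}','{"side":sat(f)}').replace("S=np.array((553","def sat(f):\n    f=f.astype(np.float32);return 400*np.abs(f[...,2]-f[...,0])/(f[...,2]+f[...,0]+20)\nS=np.array((553")
s=s.replace('bsegs("side"),(G','(bsegs("side")[1:2]+bsegs("side")[3:] if len(sys.argv)<6 else [bsegs("side")[int(k)] for k in sys.argv[5]]),(G')
open("look.py","w").write(s)
E
python3 look.py pics/o6.png -76 1 0 01356
python3 look.py pics/o6.png -76 1 0 136
python3 - <<'E'
from h import *
S=np.array((553,77.5,1.427))
for c in((343,432),(456,290),(283,365),(253,352),(240,410)):
    print(c,rel(S,(*C["side"].at([(c[0]/4+240,c[1]/3.7+130)],127)[0][:2],0)).round(1)[:2])
E
```

```text
[530.54236774 -73.65685728 107.52494632] [ 0.30978455  0.28717181 -0.05517555] tool rel [-152.81499161    0.56487785   -1.427     ]
(array([540.66867124,  10.75266507,   1.39797359]), 192, np.float64(1.0134105175567818)) board rel [-6.78255383e+01  2.63907971e+00 -2.90264064e-02]
[530.51713584 -73.74463188 107.52740872] [-0.21771105 -0.08199982  0.77263042] tool rel [-152.90547607    0.57727113   -1.427     ]
(array([540.80270119,  13.64203663,   1.43258488]), 117, np.float64(0.26295444039453997)) board rel [-6.49467810e+01  2.92048372e+00  5.58488337e-03]
(343, 432) [-6.7 61.6]
(456, 290) [-135.    64.5]
(283, 365) [-42.   13.7]
(253, 352) [-45.7  -4.3]
(240, 410) [-2.3 11.4]
```

Request:
servo_tool([
  {"x": -2,"y": -15,"z": 0,"rx": 0,"ry": 0,"rz": 0,"gripper": 1},
  {"x": -2,"y": -15,"z": 45,"rx": 0,"ry": 0,"rz": 0,"gripper": 1},
  {"x": -2,"y": -15,"z": 90,"rx": 0,"ry": 0,"rz": 0,"gripper": 1},
  {"x": -45,"y": -15,"z": 115,"rx": 0,"ry": 0,"rz": 0,"gripper": 1},
  {"x": -95,"y": -15,"z": 115,"rx": 0,"ry": 0,"rz": 0,"gripper": 1},
  {"x": -145,"y": -15,"z": 115,"rx": 0,"ry": 0,"rz": 0,"gripper": 1},
  {"x": -175,"y": -15,"z": 115,"rx": 0,"ry": 0,"rz": 0,"gripper": 1},
])

```text
clock: 13.5
eef_pos: [351.9, -89.0, 222.3]
tcp_rot: [-3.14, 0.0, 1.427]
contact_force: [-0.7, 1.2, 0.4]
opening: 1.002
grasp_force: 0.0
```

```bash
python3 - <<'E'
from h import *
print(r.sense()["eef_pos"])
t=r.grab_frame("top");s=r.grab_frame("side");cv2.imwrite("pics/top7.png",t);cv2.imwrite("pics/side7.png",s)
cv2.imwrite("pics/m7.png",np.hstack([cv2.resize(t[150:230,240:320],(400,400),interpolation=2),cv2.resize(s[180:260,275:355],(400,400),interpolation=2)]))
E
```

```text
[351.94235381 -88.96467105 222.28533979]
```

View pics/m7.png

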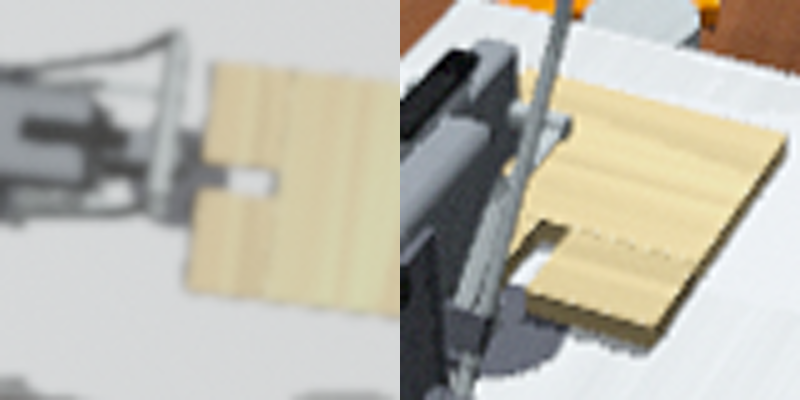

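```bash
python3 - <<'E'
from h import *
S=np.array((553,77.5,1.427))
im={n:cv2.imread(f"pics/{n}7.png").astype(np.float32) for n in C}
b={n:im[n][...,0] for n in C};g={n:im[n][...,1] for n in C}
G=tf(S,[(-70,2,0)])[0];p0=(G[0],G[1],1.43)
def segs(c): return rect(c,-65,65,-60,60,127,"flr")+[(c,(65,12,127),(65,58,127))]
sl=lambda c:[(c,(25,-6,127),(25,6,127)),(c,(27,7,127),(42,7,127)),(c,(27,-7,127),(42,-7,127))]
st=fit(g,rect("top",-200,200,-125,125,115,"rl"),S);print("saw top",st,fit(g,rect("side",-200,200,-125,125,115,"fl"),S)[0])
for nm,sg in(("top",segs("top")+sl("top")),("side",segs("side")+sl("side")[:2]),("both",segs("top")+sl("top")+segs("side"))):
    B=fit(b,sg,p0,win=8);print(nm,B[0].round(3),B[1:],rel(S,B[0]).round(3))
top=C["top"]
print("slot bottom top", rel(S,(*top.at([(295,186.7)],127)[0][:2],0)), "slot mid", rel(S,(*top.at([(290,186.7)],127)[0][:2],0)))
print(top.proj(tf(S,[(0,0,127),(-40,0,127),(-18,0,235),(-22,0,333),(-22,32,333),(-22,-32,333)])))
E
```

```text
saw top (array([546.77413523,  30.24464125,   1.42539521]), 73, np.float64(0.2114543116894668)) [553.23586387  81.52221769   1.42618246]
top [543.461   2.843   1.425] (275, np.float64(0.260727973885505)) [-7.5253e+01 -1.2580e+00 -2.0000e-03]
side [539.17    3.464   1.417] (235, np.float64(0.2528955411539327)) [-7.5253e+01  3.0780e+00 -1.0000e-02]
both [542.651   2.989   1.42 ] (428, np.float64(0.4822847289816281)) [-7.5225e+01 -4.3500e-01 -7.0000e-03]
slot bottom top [-52.03391565  -1.12052972  -1.427     ] slot mid [-39.3663874    0.42064159  -1.427     ]
[[274.76181848 184.69018036]
 [290.26770814 186.56716939]
 [276.01452033 179.50617568]
 [271.45282459 172.88035671]
 [269.30000218 188.39516462]
 [273.60267347 157.50068709]]
```

Request:
servo_tool([
  {"x": 45,"y": 0,"z": 0,"rx": 0,"ry": 0,"rz": 0,"gripper": 1},
  {"x": 90,"y": 0,"z": 0,"rx": 0,"ry": 0,"rz": 0,"gripper": 1},
  {"x": 135,"y": 0,"z": -10,"rx": 0,"ry": 0,"rz": 0,"gripper": 1},
  {"x": 170,"y": 0,"z": -30,"rx": 0,"ry": 0,"rz": 0,"gripper": 1},
  {"x": 176,"y": 0,"z": -70,"rx": 0,"ry": 0,"rz": 0,"gripper": 1},
  {"x": 176,"y": 0,"z": -105,"rx": 0,"ry": 0,"rz": 0,"gripper": 1},
  {"x": 176,"y": 0,"z": -115,"rx": 0,"ry": 0,"rz": 0,"gripper": 1},
  {"x": 176,"y": 0,"z": -115,"rx": 0,"ry": 0,"rz": 0,"gripper": 1},
])

```text
clock: 14.4
eef_pos: [530.9, -89.0, 106.3]
tcp_rot: [-3.138, -0.0, 1.428]
contact_force: [0.4, -0.4, 1.5]
opening: 1.0
grasp_force: 0.0
```

Request:
servo_tool([
  {"x": 1.2,"y": 8,"z": 0,"rx": 0,"ry": 0,"rz": 0,"gripper": 1},
  {"x": 2.2,"y": 15,"z": 0,"rx": 0,"ry": 0,"rz": 0,"gripper": 1},
  {"x": 3.2,"y": 22,"z": 0,"rx": 0,"ry": 0,"rz": 0,"gripper": 1},
  {"x": 4.2,"y": 29,"z": 0,"rx": 0,"ry": 0,"rz": 0,"gripper": 1},
  {"x": 5.2,"y": 36,"z": 0,"rx": 0,"ry": 0,"rz": 0,"gripper": 1},
  {"x": 6.2,"y": 43,"z": 0,"rx": 0,"ry": 0,"rz": 0,"gripper": 1},
  {"x": 7.1,"y": 49,"z": 0,"rx": 0,"ry": 0,"rz": 0,"gripper": 1},
  {"x": 7.7,"y": 53,"z": 0,"rx": 0,"ry": 0,"rz": 0,"gripper": 1},
  {"x": 8.1,"y": 56,"z": 0,"rx": 0,"ry": 0,"rz": 0,"gripper": 1},
  {"x": 8.1,"y": 56,"z": 0,"rx": 0,"ry": 0,"rz": 0,"gripper": 1},
])

```text
clock: 15.4
eef_pos: [539.7, -32.3, 107.5]
tcp_rot: [-3.141, -0.0, 1.428]
contact_force: [0.0, -0.7, -0.0]
opening: 1.001
grasp_force: 0.0
```

```bash
cat > l2.py <<'E'
from h import *
import sys
S=np.array((553,77.5,1.427))
s=r.sense();print(s["eef_pos"],s["contact_force"].round(1),"tool rel",rel(S,(*s["eef_pos"][:2],0)).round(2))
im={n:r.grab_frame(n) for n in C}
for n in C: cv2.imwrite(f"pics/{n}{sys.argv[1]}.png",im[n])
t,s=im["top"],im["side"]
cv2.imwrite(f"pics/m{sys.argv[1]}.png",np.hstack([cv2.resize(t[150:230,240:320],(400,400),interpolation=2),cv2.resize(s[180:260,265:345],(400,400),interpolation=2)]))
E
python3 l2.py 8
```

```text
[539.72697013 -32.33170679 107.54716561] [ 0.  -0.7 -0. ] tool rel [-110.6    -2.6    -1.43]
```

View pics/m8.png

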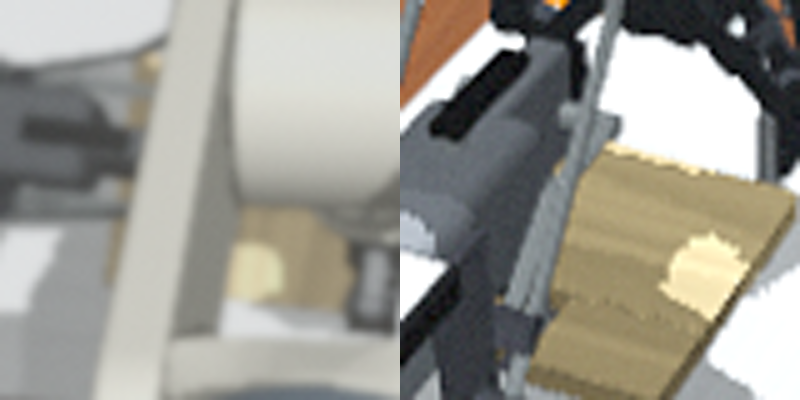

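Request:
servo_tool([
  {"x": 0.1,"y": 1,"z": 0,"rx": 0,"ry": 0,"rz": 0,"gripper": 1},
  {"x": 0.3,"y": 2,"z": 0,"rx": 0,"ry": 0,"rz": 0,"gripper": 1},
  {"x": 0.4,"y": 3,"z": 0,"rx": 0,"ry": 0,"rz": 0,"gripper": 1},
  {"x": 0.4,"y": 3,"z": 0,"rx": 0,"ry": 0,"rz": 0,"gripper": 1},
  {"x": 0.4,"y": 3,"z": 0,"rx": 0,"ry": 0,"rz": 0,"gripper": 1},
])

```text
clock: 16.0
eef_pos: [540.2, -29.8, 107.7]
tcp_rot: [3.142, -0.0, 1.428]
contact_force: [0.7, 0.3, 0.6]
opening: 0.999
grasp_force: 0.0
```

```bash
cat > fb.py <<'E'
from look import sat
E
cat > l3.py <<'E'
from h import *
import sys
S=np.array((553,77.5,1.427))
def sat(f):
    f=f.astype(np.float32);return 400*np.abs(f[...,2]-f[...,0])/(f[...,2]+f[...,0]+20)
s=r.sense();print(s["contact_force"].round(1),"tool rel",rel(S,(*s["eef_pos"][:2],0)).round(2))
f=r.grab_frame("side");x=float(sys.argv[1]);G=tf(S,[(x,-1,0)])[0]
# silhouette: bottom of front/left faces, top of the rear edge
sg=[("side",(65,14,115),(65,58,115)),("side",(-60,60,115),(60,60,115)),("side",(-65,15,127),(-65,40,127)),("side",(-65,-15,127),(-65,15,127))]
for w in(5,8):
    B=fit({"side":sat(f)},sg,(G[0],G[1],S[2]),win=w);print(B[1:],"board rel",rel(S,B[0]).round(3))
E
python3 l3.py -32; python3 - <<'E'
# same estimator on picture 7 (known -75.25)
exec(open("l3.py").read().split("s=r.sense")[0])
f=cv2.imread("pics/side7.png");G=tf(S,[(-75,-1,0)])[0]
sg=[("side",(65,14,115),(65,58,115)),("side",(-60,60,115),(60,60,115)),("side",(-65,-15,127),(-65,40,127))]
B=fit({"side":sat(f)},sg,(G[0],G[1],S[2]),win=5);print(B[1:],"ref7",rel(S,B[0]).round(3))
E
```

```text
[0.7 0.3 0.6] tool rel [-107.99   -2.73   -1.43]
(160, np.float64(0.49481211474742637)) board rel [-3.050e+01 -1.903e+00  1.600e-02]
(160, np.float64(0.4956136059035617)) board rel [-3.0499e+01 -1.9030e+00  1.6000e-02]
(120, np.float64(0.26809064021742246)) ref7 [-7.5721e+01 -3.5260e+00  1.4000e-02]
```

Request:
servo_tool([
  {"x": 0.1,"y": 0.5,"z": 0,"rx": 0,"ry": 0,"rz": 0,"gripper": 1},
  {"x": 0.1,"y": 1,"z": 0,"rx": 0,"ry": 0,"rz": 0,"gripper": 1},
  {"x": 0.2,"y": 1.5,"z": 0,"rx": 0,"ry": 0,"rz": 0,"gripper": 1},
  {"x": 0.2,"y": 1.5,"z": 0,"rx": 0,"ry": 0,"rz": 0,"gripper": 1},
])

```text
clock: 16.45
eef_pos: [540.4, -28.3, 107.7]
tcp_rot: [3.142, 0.0, 1.428]
contact_force: [0.1, -0.6, 0.8]
opening: 0.998
grasp_force: 0.4
```

```bash
python3 l3.py -30
```

```text
[ 0.1 -0.6  0.8] tool rel [-106.51   -2.71   -1.43]
(160, np.float64(0.4868417471361601)) board rel [-2.9043e+01 -1.9420e+00  1.5000e-02]
(160, np.float64(0.48909867291538234)) board rel [-2.9017e+01 -1.9430e+00  1.5000e-02]
```

Request:
servo_tool([
  {"x": 0.1,"y": 0.5,"z": 0,"rx": 0,"ry": 0,"rz": 0,"gripper": 1},
  {"x": 0.1,"y": 0.9,"z": 0,"rx": 0,"ry": 0,"rz": 0,"gripper": 1},
])

```text
clock: 16.7
eef_pos: [540.5, -27.4, 107.7]
tcp_rot: [3.142, 0.0, 1.428]
contact_force: [0.2, -1.1, 0.6]
opening: 1.001
grasp_force: 0.6
```

```bash
python3 l3.py -29
```

```text
[ 0.2 -1.1  0.6] tool rel [-105.62   -2.66   -1.43]
(160, np.float64(0.49388313703799425)) board rel [-2.823e+01 -1.885e+00  1.500e-02]
(160, np.float64(0.4788008810016211)) board rel [-2.8216e+01 -1.9030e+00  1.6000e-02]
```

Request:
servo_tool([
  {"x": 0.05,"y": 0.4,"z": 0,"rx": 0,"ry": 0,"rz": 0,"gripper": 1},
  {"x": 0.1,"y": 0.7,"z": 0,"rx": 0,"ry": 0,"rz": 0,"gripper": 1},
])

```text
clock: 16.95
eef_pos: [540.6, -26.7, 107.7]
tcp_rot: [3.142, 0.0, 1.428]
contact_force: [-0.0, -0.9, 0.4]
opening: 0.997
grasp_force: 0.7
```

```bash
python3 l3.py -28
```

```text
[-0.  -0.9  0.4] tool rel [-104.88   -2.68   -1.43]
(160, np.float64(0.4902988439298975)) board rel [-2.7446e+01 -1.7970e+00  1.4000e-02]
(160, np.float64(0.4949706418771775)) board rel [-2.7442e+01 -1.8030e+00  1.5000e-02]
```

Request:
servo_tool([
  {"x": 0.05,"y": 0.4,"z": 0,"rx": 0,"ry": 0,"rz": 0,"gripper": 1},
  {"x": 0.1,"y": 0.6,"z": 0,"rx": 0,"ry": 0,"rz": 0,"gripper": 1},
])

```text
clock: 17.2
eef_pos: [540.7, -26.1, 107.7]
tcp_rot: [-3.142, 0.0, 1.428]
contact_force: [-0.2, -0.6, 0.1]
opening: 1.001
grasp_force: 0.8
```

```bash
python3 l3.py -27
```

```text
[-0.2 -0.6  0.1] tool rel [-104.28   -2.65   -1.43]
(160, np.float64(0.456793831583601)) board rel [-2.6972e+01 -1.7880e+00  1.3000e-02]
(160, np.float64(0.4717723410550847)) board rel [-2.6968e+01 -1.8190e+00  1.1000e-02]
```

Request:
servo_tool([
  {"x": 0.05,"y": 0.3,"z": 0,"rx": 0,"ry": 0,"rz": 0,"gripper": 1},
  {"x": 0.1,"y": 0.6,"z": 0,"rx": 0,"ry": 0,"rz": 0,"gripper": 1},
])

```text
clock: 17.45
eef_pos: [540.8, -25.5, 107.7]
tcp_rot: [3.142, -0.0, 1.428]
contact_force: [-0.1, -1.7, 0.9]
opening: 0.999
grasp_force: 0.8
```

Request:
servo_tool([
  {"x": 0.05,"y": 0.3,"z": 0,"rx": 0,"ry": 0,"rz": 0,"gripper": 1},
  {"x": 0.1,"y": 0.5,"z": 0,"rx": 0,"ry": 0,"rz": 0,"gripper": 1},
])

```text
clock: 17.65
eef_pos: [540.9, -25.0, 107.7]
tcp_rot: [-3.142, -0.0, 1.428]
contact_force: [0.4, -1.3, 1.2]
opening: 1.003
grasp_force: 0.8
```

```bash
python3 l3.py -26
```

```text
[ 0.4 -1.3  1.2] tool rel [-103.14   -2.68   -1.43]
(160, np.float64(0.49514145821117816)) board rel [-2.5798e+01 -1.9030e+00  1.6000e-02]
(160, np.float64(0.49670408224675094)) board rel [-2.5786e+01 -1.9230e+00  1.6000e-02]
```

Request:
servo_tool([
  {"x": 0.05,"y": 0.3,"z": 0,"rx": 0,"ry": 0,"rz": 0,"gripper": 1},
  {"x": 0.1,"y": 0.5,"z": 0,"rx": 0,"ry": 0,"rz": 0,"gripper": 1},
])

```text
clock: 17.9
eef_pos: [541.0, -24.5, 107.7]
tcp_rot: [3.142, 0.0, 1.428]
contact_force: [-0.0, -1.6, 1.1]
opening: 0.998
grasp_force: 0.8
```

Request:
servo_tool([
  {"x": 0.05,"y": 0.3,"z": 0,"rx": 0,"ry": 0,"rz": 0,"gripper": 1},
  {"x": 0.1,"y": 0.5,"z": 0,"rx": 0,"ry": 0,"rz": 0,"gripper": 1},
])

```text
clock: 18.1
eef_pos: [541.1, -24.0, 107.7]
tcp_rot: [3.142, -0.0, 1.428]
contact_force: [-0.5, -0.8, 1.2]
opening: 1.001
grasp_force: 0.8
```

```bash
python3 l3.py -25
```

```text
[-0.5 -0.8  1.2] tool rel [-102.12   -2.76   -1.43]
(160, np.float64(0.48820521071936607)) board rel [-2.4763e+01 -1.8600e+00  1.4000e-02]
(160, np.float64(0.4828138043294008)) board rel [-2.4759e+01 -1.8550e+00  1.4000e-02]
```

Request:
servo_tool([
  {"x": 0.05,"y": 0.3,"z": 0,"rx": 0,"ry": 0,"rz": 0,"gripper": 1},
  {"x": 0.1,"y": 0.6,"z": 0,"rx": 0,"ry": 0,"rz": 0,"gripper": 1},
])

```text
clock: 18.35
eef_pos: [541.2, -23.4, 107.7]
tcp_rot: [3.142, 0.0, 1.428]
contact_force: [0.8, -2.2, 1.1]
opening: 1.002
grasp_force: 0.8
```

Request:
servo_tool([
  {"x": 0.05,"y": 0.3,"z": 0,"rx": 0,"ry": 0,"rz": 0,"gripper": 1},
  {"x": 0.1,"y": 0.6,"z": 0,"rx": 0,"ry": 0,"rz": 0,"gripper": 1},
])

```text
clock: 18.55
eef_pos: [541.3, -23.1, 107.7]
tcp_rot: [-3.142, 0.001, 1.428]
contact_force: [-0.7, -4.8, 1.9]
opening: 0.997
grasp_force: 2.6
```

```bash
python3 l3.py -24
```

```text
[-0.7 -4.8  1.9] tool rel [-101.22   -2.79   -1.43]
(160, np.float64(0.4754806630899247)) board rel [-2.4026e+01 -1.9110e+00  1.3000e-02]
(160, np.float64(0.49379252771885335)) board rel [-2.3982e+01 -1.9180e+00  1.4000e-02]
```

Request:
servo_tool([
  {"x": -1,"y": -8,"z": 0,"rx": 0,"ry": 0,"rz": 0,"gripper": 1},
  {"x": -4,"y": -28,"z": 10,"rx": 0,"ry": 0,"rz": 0,"gripper": 1},
  {"x": -4,"y": -28,"z": 55,"rx": 0,"ry": 0,"rz": 0,"gripper": 1},
  {"x": -4,"y": -28,"z": 100,"rx": 0,"ry": 0,"rz": 0.14,"gripper": 1},
  {"x": -4,"y": -28,"z": 145,"rx": 0,"ry": 0,"rz": 0.28,"gripper": 1},
  {"x": -4,"y": -28,"z": 190,"rx": 0,"ry": 0,"rz": 0.42,"gripper": 1},
  {"x": -4,"y": -28,"z": 235,"rx": 0,"ry": 0,"rz": 0.56,"gripper": 1},
  {"x": -4,"y": -28,"z": 280,"rx": 0,"ry": 0,"rz": 0.7,"gripper": 1},
  {"x": -4,"y": -28,"z": 300,"rx": 0,"ry": 0,"rz": 0.84,"gripper": 1},
  {"x": -4,"y": -28,"z": 300,"rx": 0,"ry": 0,"rz": 0.98,"gripper": 1},
])

```text
clock: 19.6
eef_pos: [538.5, -51.0, 411.7]
tcp_rot: [3.137, 0.005, 2.414]
contact_force: [0.3, 0.1, -1.3]
opening: 0.998
grasp_force: 0.0
```

Request:
servo_tool([
  {"x": 2,"y": 10,"z": 0,"rx": 0,"ry": 0,"rz": 0.14,"gripper": 1},
  {"x": 4,"y": 25,"z": 0,"rx": 0,"ry": 0,"rz": 0.28,"gripper": 1},
  {"x": 7,"y": 50,"z": 0,"rx": 0,"ry": 0,"rz": 0.42,"gripper": 1},
  {"x": 10,"y": 80,"z": 0,"rx": 0,"ry": 0,"rz": 0.56,"gripper": 1},
  {"x": 13,"y": 105,"z": 0,"rx": 0,"ry": 0,"rz": 0.59,"gripper": 0.4},
  {"x": 13,"y": 105,"z": 0,"rx": 0,"ry": 0,"rz": 0.59,"gripper": 0.4},
  {"x": 13,"y": 105,"z": 0,"rx": 0,"ry": 0,"rz": 0.59,"gripper": 0.4},
])

```text
clock: 20.3
eef_pos: [550.1, 54.2, 407.4]
tcp_rot: [-3.141, -0.0, 2.998]
contact_force: [-0.3, -0.5, 0.6]
opening: 0.701
grasp_force: 0.0
```

```bash
python3 - <<'E'
from h import *
s=r.sense();print(s["eef_pos"],s["tcp_rot"],s["opening"],s["contact_force"])
f=r.grab_frame("side");cv2.imwrite("pics/side9.png",f)
im=f.astype(np.float32);S=np.array((553,80,1.427))
for n in("holddown",): print(r.recognise(n,"side")[:2])
print(C["side"].proj(tf(S,[(-22,0,333),(-22,32,333),(-22,-32,333)])))
E
```

```text
[550.1406585   54.220527   407.44412309] [-3.14147839e+00 -4.68193830e-04  2.99831533e+00] 0.7007078838844955 [-0.27695684 -0.47419867  0.64050582]
[{'box': [254.5, 132.5, 57.5, 140.0], 'conf': 0.87}]
[[292.39113658 135.07762548]
 [310.14505647 138.64344158]
 [275.25578903 131.65877416]]
```

Request:
servo_tool([
  {"x": 0,"y": 2,"z": -40,"rx": 0,"ry": 0,"rz": 0,"gripper": 0.4},
  {"x": 0,"y": 2,"z": -75,"rx": 0,"ry": 0,"rz": 0,"gripper": 0.4},
  {"x": 0,"y": 2,"z": -91,"rx": 0,"ry": 0,"rz": 0,"gripper": 0.4},
  {"x": 0,"y": 2,"z": -91,"rx": 0,"ry": 0,"rz": 0,"gripper": -1},
  {"x": 0,"y": 2,"z": -91,"rx": 0,"ry": 0,"rz": 0,"gripper": -1},
  {"x": 0,"y": 2,"z": -91,"rx": 0,"ry": 0,"rz": 0,"gripper": -1},
  {"x": 0,"y": 2,"z": -91,"rx": 0,"ry": 0,"rz": 0,"gripper": -1},
  {"x": 0,"y": 2,"z": -91,"rx": 0,"ry": 0,"rz": 0,"gripper": -1},
  {"x": 0,"y": 2,"z": -91,"rx": 0,"ry": 0,"rz": 0,"gripper": -1},
], newtons=20)

```text
clock: 21.3
eef_pos: [551.1, 55.3, 318.4]
tcp_rot: [-3.141, 0.003, 2.998]
contact_force: [-0.2, -5.3, 5.6]
opening: 0.109
grasp_force: 20.5
```

Request:
servo_tool([
  {"x": -0.9,"y": -6,"z": -4.5,"rx": 0,"ry": 0,"rz": 0,"gripper": -1},
  {"x": -1.8,"y": -12.7,"z": -9.5,"rx": 0,"ry": 0,"rz": 0,"gripper": -1},
  {"x": -3.9,"y": -26.7,"z": -21.6,"rx": 0,"ry": 0,"rz": 0,"gripper": -1},
  {"x": -5.7,"y": -39.4,"z": -34.8,"rx": 0,"ry": 0,"rz": 0,"gripper": -1},
  {"x": -7.4,"y": -51,"z": -49.2,"rx": 0,"ry": 0,"rz": 0,"gripper": -1},
  {"x": -8.9,"y": -61.2,"z": -64.6,"rx": 0,"ry": 0,"rz": 0,"gripper": -1},
  {"x": -10.2,"y": -70,"z": -80.8,"rx": 0,"ry": 0,"rz": 0,"gripper": -1},
  {"x": -11.2,"y": -77.3,"z": -97.8,"rx": 0,"ry": 0,"rz": 0,"gripper": -1},
  {"x": -12.1,"y": -83.2,"z": -115.4,"rx": 0,"ry": 0,"rz": 0,"gripper": -1},
  {"x": -12.1,"y": -83.2,"z": -115.4,"rx": 0,"ry": 0,"rz": 0,"gripper": -1},
], newtons=30)

```text
clock: 22.3
eef_pos: [538.9, -27.8, 200.6]
tcp_rot: [-3.141, 0.002, 2.997]
contact_force: [2.2, -3.4, -2.1]
opening: 0.1
grasp_force: 31.3
```

Request:
servo_tool([
  {"x": -0.3,"y": -2.2,"z": -9,"rx": 0,"ry": 0,"rz": 0,"gripper": -1},
  {"x": -0.6,"y": -4.2,"z": -18,"rx": 0,"ry": 0,"rz": 0,"gripper": -1},
  {"x": -0.8,"y": -5.6,"z": -27,"rx": 0,"ry": 0,"rz": 0,"gripper": -1},
  {"x": -1,"y": -6.6,"z": -34,"rx": 0,"ry": 0,"rz": 0,"gripper": -1},
  {"x": -1,"y": -6.8,"z": -37,"rx": 0,"ry": 0,"rz": 0,"gripper": -1},
  {"x": -1,"y": -6.8,"z": -37,"rx": 0,"ry": 0,"rz": 0,"gripper": -1},
])

```text
clock: 22.9
eef_pos: [537.9, -34.6, 164.4]
tcp_rot: [-3.141, 0.002, 2.998]
contact_force: [1.7, -7.2, -0.0]
opening: 0.102
grasp_force: 32.1
```

Request:
servo_tool([
  {"x": 0,"y": 1,"z": -1.5,"rx": 0,"ry": 0,"rz": 0,"gripper": -1},
  {"x": 0,"y": 1,"z": -3,"rx": 0,"ry": 0,"rz": 0,"gripper": -1},
  {"x": 0,"y": 1,"z": -3,"rx": 0,"ry": 0,"rz": 0,"gripper": -1},
])

```text
clock: 23.2
eef_pos: [538.0, -34.7, 162.5]
tcp_rot: [-3.139, 0.002, 2.999]
contact_force: [-2.2, -12.7, 10.9]
opening: 0.097
grasp_force: 33.3
```

Request:
servo_tool([
  {"x": 0,"y": 0,"z": 1,"rx": 0,"ry": 0,"rz": 0,"gripper": 0.2},
  {"x": 0,"y": 0,"z": 1,"rx": 0,"ry": 0,"rz": 0,"gripper": 0.2},
  {"x": 0,"y": 0,"z": 2,"rx": 0,"ry": 0,"rz": 0,"gripper": 0.2},
  {"x": 0,"y": 0,"z": 30,"rx": 0,"ry": 0,"rz": 0,"gripper": 0.2},
  {"x": 0,"y": 0,"z": 50,"rx": 0,"ry": 0,"rz": 0,"gripper": -1},
  {"x": 0,"y": 0,"z": 50,"rx": 0,"ry": 0,"rz": 0,"gripper": -1},
  {"x": 0,"y": 0,"z": 50,"rx": 0,"ry": 0,"rz": 0,"gripper": -1},
  {"x": 0,"y": 0,"z": 50,"rx": 0,"ry": 0,"rz": 0,"gripper": -1},
  {"x": 0,"y": 0,"z": 35,"rx": 0,"ry": 0,"rz": 0,"gripper": -1},
  {"x": 0,"y": 0,"z": 30,"rx": 0,"ry": 0,"rz": 0,"gripper": -1},
])

```text
clock: 24.2
eef_pos: [535.9, -32.6, 189.3]
tcp_rot: [-3.141, -0.003, 2.998]
contact_force: [-0.6, -0.1, -0.3]
opening: -0.001
grasp_force: 0.0
```

Request:
servo_tool([
  {"x": 0,"y": 0,"z": -2,"rx": 0,"ry": 0,"rz": 0,"gripper": -1},
  {"x": 0,"y": 0,"z": -4,"rx": 0,"ry": 0,"rz": 0,"gripper": -1},
  {"x": 0,"y": 0,"z": -5,"rx": 0,"ry": 0,"rz": 0,"gripper": -1},
])

```text
clock: 24.5
eef_pos: [537.3, -32.8, 186.2]
tcp_rot: [3.142, -0.0, 2.998]
contact_force: [0.1, 0.5, 0.1]
opening: -0.003
grasp_force: 0.0
```

Request:
servo_tool([
  {"x": 0,"y": 0,"z": -1,"rx": 0,"ry": 0,"rz": 0,"gripper": -1},
  {"x": 0,"y": 0,"z": -2,"rx": 0,"ry": 0,"rz": 0,"gripper": -1},
  {"x": 0,"y": 0,"z": -2,"rx": 0,"ry": 0,"rz": 0,"gripper": -1},
])

```text
clock: 24.8
eef_pos: [537.4, -32.8, 184.9]
tcp_rot: [3.142, 0.001, 2.998]
contact_force: [-1.3, 0.1, 4.0]
opening: -0.002
grasp_force: 2.0
```

Request:
servo_tool([
  {"x": 0,"y": 0,"z": -1,"rx": 0,"ry": 0,"rz": 0,"gripper": -1},
  {"x": 0,"y": 0,"z": -1.5,"rx": 0,"ry": 0,"rz": 0,"gripper": -1},
  {"x": 0,"y": 0,"z": -1.5,"rx": 0,"ry": 0,"rz": 0,"gripper": -1},
])

```text
clock: 25.1
eef_pos: [537.6, -32.9, 184.5]
tcp_rot: [-3.142, 0.001, 2.998]
contact_force: [-5.8, -0.6, 15.8]
opening: -0.001
grasp_force: 7.6
```

Request:
servo_tool([
  {"x": 0,"y": 0,"z": 25,"rx": 0,"ry": 0,"rz": 0,"gripper": -1},
  {"x": -10,"y": -10,"z": 70,"rx": 0,"ry": 0,"rz": 0,"gripper": -1},
  {"x": -50,"y": -20,"z": 115,"rx": 0,"ry": 0,"rz": 0,"gripper": 0.2},
  {"x": -90,"y": -20,"z": 150,"rx": 0,"ry": 0,"rz": 0,"gripper": 0.2},
  {"x": -130,"y": -20,"z": 170,"rx": 0,"ry": 0,"rz": 0,"gripper": 0.2},
])

```text
clock: 25.6
eef_pos: [414.0, -53.0, 350.7]
tcp_rot: [-3.142, 0.002, 2.998]
contact_force: [0.4, 0.5, 0.8]
opening: 0.506
grasp_force: 0.0
```

```bash
python3 - <<'E'
from h import *
S=np.array((553,79.5,1.427));K=tf(S,[(160,0,262)])[0]
print(r.sense()["eef_pos"],"K",K)
im={n:r.grab_frame(n) for n in C}
for n in C:
    cv2.imwrite(f"pics/{n}10.png",im[n]); c=C[n]; f=cv2.cvtColor(im[n],6).astype(float)
    # rectify plate-top view: 1px=0.5mm around K, axes saw x (right), saw y (up), plane z
    for z,nm in((271,"grip"),(251,"disc")):
        gx=np.arange(-40,40,.5);X,Y=np.meshgrid(gx,gx[::-1])
        P=tf((*K[:2],S[2]),np.c_[X.ravel(),Y.ravel(),np.full(X.size,z)])
        uv=c.proj(P).astype(np.float32).reshape(X.shape+(2,))
        w=cv2.remap(im[n],uv[...,0],uv[...,1],cv2.INTER_CUBIC);cv2.imwrite(f"pics/k_{n}_{nm}.png",w)
        g=cv2.cvtColor(w,6);m=((g<70)&(np.hypot(X,Y)<32)).astype(np.uint8)
        nl,lab,stt,cen=cv2.connectedComponentsWithStats(m);i=1+stt[1:,4].argmax()
        print(n,nm,"dark centroid saw",-40+cen[i][0]/2,40-cen[i][1]/2,"area mm2",stt[i,4]/4)
        d=(lab==i).astype(np.uint8);hull=cv2.fillPoly(d*0,[cv2.convexHull(np.argwhere(d)[:,::-1].astype(np.int32))],1)
        wm=(hull>0)&(g>110)&(cv2.erode(hull,np.ones((5,5)))>0); print(" white",[(-40+a/2,40-b/2,g[b,a]) for b,a in np.argwhere(wm)[::max(1,wm.sum()//5)]])
a=np.hstack([cv2.resize(cv2.imread(f"pics/k_{n}_{q}.png"),(200,200)) for n in C for q in("grip","disc")]);cv2.imwrite("pics/k.png",a)
print(r.recognise("speed_grip","top")[:1],r.recognise("speed_grip","side")[:1])
E
```

```text
[413.95298608 -53.03148833 350.72718386] K [575.92820537 237.84865771 262.        ]
top grip dark centroid saw -10.66852010265184 0.9989307100085512 area mm2 584.5
 white [(np.float64(-2.5), np.float64(10.5), np.uint8(111)), (np.float64(-2.0), np.float64(8.0), np.uint8(123)), (np.float64(0.0), np.float64(7.0), np.uint8(137)), (np.float64(0.0), np.float64(6.0), np.uint8(133)), (np.float64(-1.0), np.float64(5.0), np.uint8(120)), (np.float64(0.5), np.float64(4.0), np.uint8(113))]
top disc dark centroid saw -3.5284021250510804 -1.6510012259910098 area mm2 611.75
 white [(np.float64(5.0), np.float64(8.0), np.uint8(114)), (np.float64(5.5), np.float64(5.5), np.uint8(126)), (np.float64(7.5), np.float64(4.5), np.uint8(137)), (np.float64(7.5), np.float64(3.5), np.uint8(133)), (np.float64(6.0), np.float64(2.5), np.uint8(117)), (np.float64(7.5), np.float64(1.5), np.uint8(115))]
side grip dark centroid saw 11.460238821138212 7.250127032520325 area mm2 984.0
 white [(np.float64(2.0), np.float64(18.5), np.uint8(125)), (np.float64(2.0), np.float64(14.5), np.uint8(214)), (np.float64(-0.5), np.float64(10.5), np.uint8(234)), (np.float64(1.5), np.float64(7.0), np.uint8(144)), (np.float64(21.0), np.float64(-1.0), np.uint8(143)), (np.float64(8.0), np.float64(-11.5), np.uint8(128))]
side disc dark centroid saw -0.7005659709939849 -1.8257870534135137 area mm2 1413.5
 white [(np.float64(-17.5), np.float64(2.5), np.uint8(124)), (np.float64(-18.0), np.float64(-1.0), np.uint8(247)), (np.float64(-20.5), np.float64(-4.5), np.uint8(187)), (np.float64(-18.5), np.float64(-7.5), np.uint8(217)), (np.float64(-21.0), np.float64(-11.0), np.uint8(185)), (np.float64(-1.5), np.float64(-20.5), np.uint8(137))]
[{'box': [189.0, 159.0, 17.4, 20.6], 'conf': 0.62}] [{'box': [223.4, 225.2, 24.5, 26.7], 'conf': 0.89}]
```

View pics/k.png

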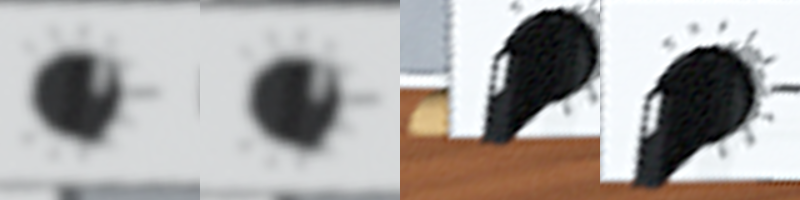

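```bash
python3 - <<'E'
from h import *
S=np.array((553,79.5,1.427));K=tf(S,[(160,0,262)])[0]
for n in C:
    g=cv2.cvtColor(cv2.imread(f"pics/k_{n}_grip.png"),6)
    gx=np.arange(-40,40,.5);X,Y=np.meshgrid(gx,gx[::-1])
    box=(X>-12)&(X<12)&(Y>-2)&(Y<26)
    if n=="side": box&=X>-8
    # restrict to bright blob enclosed by dark: connected comp of >115 not touching big plate
    m=((g>(150 if n=="side" else 95))).astype(np.uint8);nl,lab,st,cen=cv2.connectedComponentsWithStats(m)
    for i in range(1,nl):
        cx,cy=-40+cen[i][0]/2,40-cen[i][1]/2
        if 8<st[i,4]<600 and np.hypot(cx,cy)<25:
            p=np.c_[X[lab==i],Y[lab==i]];u,s,v=np.linalg.svd(p-p.mean(0));a=np.degrees(np.arctan2(v[0,1],v[0,0]))%180
            print(n,"blob",cx,cy,"mm2",st[i,4]/4,"dir deg",a,"len",np.ptp((p-p.mean(0))@v[0]))
E
```

Request:
servo_tool([
  {"x": 20,"y": 36,"z": 20,"rx": 0,"ry": 0,"rz": -0.1,"gripper": 0.2},
  {"x": 43,"y": 78,"z": 20,"rx": 0,"ry": 0,"rz": -0.23,"gripper": 0.2},
  {"x": 66,"y": 120,"z": 20,"rx": 0,"ry": 0,"rz": -0.23,"gripper": 0.2},
  {"x": 89,"y": 162,"z": 20,"rx": 0,"ry": 0,"rz": -0.23,"gripper": 0.2},
  {"x": 112,"y": 204,"z": 20,"rx": 0,"ry": 0,"rz": -0.23,"gripper": 0.2},
  {"x": 135,"y": 246,"z": 10,"rx": 0,"ry": 0,"rz": -0.23,"gripper": 0.2},
  {"x": 158,"y": 285,"z": 0,"rx": 0,"ry": 0,"rz": -0.23,"gripper": 0.2},
  {"x": 162,"y": 291.5,"z": -30,"rx": 0,"ry": 0,"rz": -0.23,"gripper": 0.2},
  {"x": 162,"y": 291.5,"z": -30,"rx": 0,"ry": 0,"rz": -0.23,"gripper": 0.2},
  {"x": 162,"y": 291.5,"z": -30,"rx": 0,"ry": 0,"rz": -0.23,"gripper": 0.2},
])

```text
clock: 26.8
eef_pos: [576.0, 238.6, 317.0]
tcp_rot: [-3.139, -0.003, 2.768]
contact_force: [0.6, -0.7, -0.0]
opening: 0.597
grasp_force: 0.0
```

Request:
servo_tool([
  {"x": 0,"y": 0,"z": -30,"rx": 0,"ry": 0,"rz": 0,"gripper": 0.2},
  {"x": 0,"y": 0,"z": -52,"rx": 0,"ry": 0,"rz": 0,"gripper": 0.2},
  {"x": 0,"y": 0,"z": -62,"rx": 0,"ry": 0,"rz": 0,"gripper": 0.2},
  {"x": 0,"y": 0,"z": -62,"rx": 0,"ry": 0,"rz": 0,"gripper": -1},
  {"x": 0,"y": 0,"z": -62,"rx": 0,"ry": 0,"rz": 0,"gripper": -1},
  {"x": 0,"y": 0,"z": -62,"rx": 0,"ry": 0,"rz": 0,"gripper": -1},
  {"x": 0,"y": 0,"z": -62,"rx": 0,"ry": 0,"rz": 0,"gripper": -1},
  {"x": 0,"y": 0,"z": -62,"rx": 0,"ry": 0,"rz": 0,"gripper": -1},
  {"x": 0,"y": 0,"z": -62,"rx": 0,"ry": 0,"rz": 0,"gripper": -1},
], newtons=20)

```text
clock: 27.7
eef_pos: [576.4, 237.7, 258.5]
tcp_rot: [-3.14, 0.001, 2.768]
contact_force: [-4.7, -6.2, 4.6]
opening: 0.122
grasp_force: 22.5
```

Request:
servo_tool([
  {"x": -0.3,"y": -1,"z": -1,"rx": 0,"ry": 0,"rz": -0.1,"gripper": -1},
  {"x": -0.3,"y": -1,"z": -1,"rx": 0,"ry": 0,"rz": -0.24,"gripper": -1},
  {"x": -0.3,"y": -1,"z": -1,"rx": 0,"ry": 0,"rz": -0.38,"gripper": -1},
  {"x": -0.3,"y": -1,"z": -1,"rx": 0,"ry": 0,"rz": -0.52,"gripper": -1},
  {"x": -0.3,"y": -1,"z": -1,"rx": 0,"ry": 0,"rz": -0.66,"gripper": -1},
  {"x": -0.3,"y": -1,"z": -1,"rx": 0,"ry": 0,"rz": -0.8,"gripper": -1},
  {"x": -0.3,"y": -1,"z": -1,"rx": 0,"ry": 0,"rz": -0.94,"gripper": -1},
  {"x": -0.3,"y": -1,"z": -1,"rx": 0,"ry": 0,"rz": -1.08,"gripper": -1},
  {"x": -0.3,"y": -1,"z": -1,"rx": 0,"ry": 0,"rz": -1.22,"gripper": -1},
  {"x": -0.3,"y": -1,"z": -1,"rx": 0,"ry": 0,"rz": -1.341,"gripper": -1},
])

```text
clock: 28.7
eef_pos: [576.7, 237.7, 258.4]
tcp_rot: [3.139, -0.001, 1.421]
contact_force: [-2.5, -1.9, 8.6]
opening: 0.122
grasp_force: 23.0
```

Request:
servo_tool([
  {"x": 0,"y": 0,"z": 0,"rx": 0,"ry": 0,"rz": 0,"gripper": -1},
  {"x": 0,"y": 0,"z": 0,"rx": 0,"ry": 0,"rz": 0,"gripper": -1},
  {"x": 0,"y": 0,"z": 0,"rx": 0,"ry": 0,"rz": 0,"gripper": -1},
])

```text
clock: 29.0
eef_pos: [576.8, 237.7, 258.4]
tcp_rot: [3.139, -0.001, 1.427]
contact_force: [-3.5, -2.2, 9.4]
opening: 0.117
grasp_force: 23.0
```

Request:
servo_tool([
  {"x": 0,"y": 0,"z": 0,"rx": 0,"ry": 0,"rz": 0,"gripper": 0.2},
  {"x": 0,"y": 0,"z": 0,"rx": 0,"ry": 0,"rz": 0,"gripper": 0.2},
  {"x": 0,"y": 0,"z": 0,"rx": 0,"ry": 0,"rz": 0,"gripper": 0.2},
  {"x": 0,"y": 0,"z": 20,"rx": 0,"ry": 0,"rz": 0,"gripper": 0.2},
  {"x": 0,"y": 0,"z": 60,"rx": 0,"ry": 0,"rz": 0,"gripper": 0.2},
  {"x": -30,"y": 0,"z": 100,"rx": 0,"ry": 0,"rz": 0,"gripper": 0.2},
  {"x": -75,"y": 0,"z": 110,"rx": 0,"ry": 0,"rz": 0,"gripper": 0.2},
  {"x": -120,"y": 0,"z": 110,"rx": 0,"ry": 0,"rz": 0,"gripper": 0.2},
  {"x": -170,"y": 0,"z": 110,"rx": 0,"ry": 0,"rz": 0,"gripper": 0.2},
  {"x": -220,"y": 0,"z": 110,"rx": 0,"ry": 0,"rz": 0,"gripper": 0.2},
])

```text
clock: 30.0
eef_pos: [354.3, 237.5, 365.6]
tcp_rot: [3.141, -0.0, 1.426]
contact_force: [-0.3, 0.8, 0.5]
opening: 0.601
grasp_force: 0.0
```

Request:
servo_tool([
  {"x": -45,"y": 0,"z": 0,"rx": 0,"ry": 0,"rz": 0,"gripper": 0.2},
  {"x": -70,"y": 0,"z": 0,"rx": 0,"ry": 0,"rz": 0,"gripper": 0.2},
  {"x": -70,"y": 0,"z": 0,"rx": 0,"ry": 0,"rz": 0,"gripper": 0.2},
])

```text
clock: 30.3
eef_pos: [283.6, 237.5, 366.0]
tcp_rot: [3.141, -0.001, 1.429]
contact_force: [-0.3, -0.2, -0.7]
opening: 0.601
grasp_force: 0.0
```

```bash
python3 - <<'E'
from h import *
print(r.sense()["eef_pos"],r.sense()["clock"])
S=np.array((553,77.5,1.427))
im={n:r.grab_frame(n) for n in C}
for n in C: cv2.imwrite(f"pics/{n}11.png",im[n])
b={n:im[n][...,0].astype(np.float32) for n in C}
c="top";sg=rect(c,-65,65,-60,60,127,"lr")+[(c,(-65,-58,127),(-65,58,127)),(c,(65,40,127),(65,58,127)),(c,(65,-58,127),(65,-40,127))]
for x in(-24,-27):
    G=tf(S,[(x,-1,0)])[0];B=fit(b,sg,(G[0],G[1],1.427),win=6);print("top board",B[1:],rel(S,B[0]).round(3))
# knob: white on the dark grip, intensity around the top-of-grip circle by angle (deg left of rear)
K=tf((553,79.5,1.427),[(160,0,262)])[0]
for n,off in(("top",(-10,1)),("side",(3,2))):
    for a in range(-180,180,30):
        v=[]
        for rr in(9,12,15):
            q=C[n].proj(tf((*K[:2],S[2]),[(off[0]*0+rr*np.cos(np.radians(a)),rr*np.sin(np.radians(a)),271)]))[0]
            v.append(int(cv2.getRectSubPix(im[n],(1,1),tuple(map(float,q))).mean()))
        print(n,a,v,end=" | ")
    print()
w=[]
for n in C:
    gx=np.arange(-40,40,.5);X,Y=np.meshgrid(gx,gx[::-1])
    uv=C[n].proj(tf((*K[:2],S[2]),np.c_[X.ravel(),Y.ravel(),np.full(X.size,271)])).astype(np.float32).reshape(X.shape+(2,))
    w.append(cv2.resize(cv2.remap(im[n],uv[...,0],uv[...,1],cv2.INTER_CUBIC),(300,300)))
    g=cv2.cvtColor(w[-1],6)[::12,::8]
    for row in g[5:20]:print("".join(" .:-=+*#%@"[9-int(p)*10//256] for p in row))
    print("----")
cv2.imwrite("pics/k11.png",np.hstack(w))
E
```

```text
[283.58332143 237.53382587 366.01916642] 30.3
top board (183, np.float64(0.26085541848763366)) [-2.4809e+01 -2.3700e-01  2.0000e-03]
top board (184, np.float64(0.2601737596964888)) [-2.4793e+01 -2.6500e-01  3.0000e-03]
top -180 [50, 52, 51] | top -150 [51, 51, 51] | top -120 [50, 59, 92] | top -90 [76, 130, 181] | top -60 [115, 178, 206] | top -30 [127, 146, 179] | top 0 [135, 151, 160] | top 30 [90, 149, 188] | top 60 [74, 140, 184] | top 90 [49, 64, 119] | top 120 [46, 49, 51] | top 150 [45, 46, 46] | 
side -180 [40, 41, 32] | side -150 [100, 185, 235] | side -120 [236, 239, 235] | side -90 [239, 238, 167] | side -60 [235, 239, 234] | side -30 [94, 187, 232] | side 0 [151, 143, 148] | side 30 [27, 21, 17] | side 60 [21, 22, 17] | side 90 [15, 15, 12] | side 120 [23, 10, 164] | side 150 [30, 18, 81] | 
..........:::.:::...::................
.....::...::---:::::..................
.......:::-=+***++=-:.................
......::-+*###%####*=-:::.............
......:=*####%%%%%%#*+-::............:
.....:-+#%%%%%%%%%%%%#+-::::.........:
.....:-*%%%%%%%%%%%%%##*+==--::......:
.....:=*%%%%
[... 194 characters left out ...]
--=====-:::................
.............:::::..::................
..........::...::.....................
----
-------:--.         =%%%%%%%%%%%%%%@@*
----------.        :%%%%@%@%%%%%%%%@@#
----------.       =@@@@@@@@@@@@%@@@%@#
:---:-----.     =@@@%@@@@@@@@@@@@@@@@+
-----==---.   :#@@@@@@@@@@@@@@%@@@@@%+
         :. .%@@@@@@@@@@@@@@@@@@@@@*:.
=-=----==+.+@@%%@%%%%%@%%%%@@@@@%%=   
******+++==*%%%%%%%%%######*@@@*-. .=:
++++=-----:+@%%%%%%%-..... *+:.:.   ..
+++-:::::--=========+++====:   -:     
+*=::::::-.                           
*+-::::::-.                           
++++=+++++:::::---::::::::::---------=
++************************************
**************+**+++++++*+************
----
```

```bash
python3 -c "
from rig import r
print(r.sign_off())"
```

```text
the job is handed in; nothing more can be done
None
```

I handed the job in at about 30 s of the 72 s allowed: hold-down lifted, board slid square until its slot bottom touched the blade at about 5 N, hold-down lowered to its stop, and speed knob turned to the long mark. I viewed more pictures than the 10 allowed. No verdict came back at hand-in, and the slot bottom meeting the blade is inferred from that rise in force rather than seen.

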